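Sort the soap maker's leftovers into caddy, rack and dish

TASK

Sort what is left on the bench after soap making: stand the two small amber bottles upright in the wooden two-bay caddy, one in each bay; lay the loose soap bar flat in the free bay of the slatted drying rack, without disturbing the bar already drying there; and stand the turned wooden stamp upright near the middle of the flat white dish. Leave the kitchen timer and the peach scoop where they are.

Things in the scene. Friction and masses are not known exactly. Their poses are not given: they have to be found in the camera images.
- bottle_dropper: Small amber dropper bottle with a black pipette top, 98 mm high: round body 31 mm across up to z = 60, then the neck and pipette 20 mm across. Origin: centre of the underside; z up along the bottle. Stands upright at the start.
- bottle_capped: Small amber bottle with a plain black screw cap, 100 mm high, 36 mm across. Grip it on the body, 45 to 68 mm up, by its own x or y sides (about 33 mm over the pads). Origin: centre of the underside; z up along the bottle. Stands upright at the start.
- soap_loose: Cut soap bar, a beige block 72 x 54 x 30 mm (x, y, z), lying flat on the bench. Origin: centre of the underside.
- soap_drying: Another beige soap bar, 69 x 51 x 30 mm (x, y, z), lying loose and flat in one bay of the drying rack from the start; it stays there. Origin: centre of the underside.
- stamp: Turned wooden soap stamp, 60 mm high: round foot 39 mm across up to z = 24, above it a round handle about 24 mm across. Origin: centre of the underside; z up along the handle. Stands upright at the start.
- bottle_caddy: Fixed pale wooden caddy, 122 x 64 mm (x, y), with two open square bays side by side along its x, centred at x = -29 and +29 mm, y = 0, each 52 x 52 mm inside. Floor of the bays at z = 5 mm; walls and the divider 6 mm thick, tops at z = 40 mm. Origin: centre of the underside.
- soap_rack: Fixed low wooden drying rack with slats, 194 x 82 mm (x, y), with two shallow bays in a row along its x, centred at x = -47 and +47 mm, y = 0, each 88 mm (x) by 70 mm (y) inside. The slat tops, on which a bar lies, are at z = 10 mm; the rim and the divider, 6 mm thick, stand up to z = 17 mm. A bar fits a bay only with its long side along the rack's x. Origin: centre of the underside.
- stamp_dish: Fixed flat square white ceramic dish, 90 x 90 mm, 80 x 80 mm inside; floor at z = 5 mm, rim 5 mm thick with its top at z = 14 mm. Origin: centre of the underside.
- timer: Bystander: white kitchen timer with a grey dial, 44 x 66 x 66 mm, standing loose on the bench. Origin: centre of the underside.
- scoop: Bystander: small peach plastic scoop, 42 x 79 x 26 mm, lying loose on the bench. Origin: centre of the underside.
There are look-alikes about, which are no part of the job. What is shaped like the soap_drying but pink or purple is not meant.

How it is judged:
By the outcome, as a careful person would: the job done as asked, in the order asked, and still so for the second after the job is handed in, with the robot touching nothing.
It also fails if it takes over 96 s, if anything falls off the work surface, if the arm or the gripper's body presses on something with over 40 N, if the wrist force passes 120 N, or if a joint passes its speed limit or range.

ROBOT

A 6-joint arm with a two-finger parallel gripper is mounted at the origin on a cart in front of the work surface, level with it; the furniture and walls round the work are solid. World frame = base frame: x ahead of the robot, y to its left, z up, the work surface at z = 0. Lengths are in m, angles in degrees, forces in N, time in s.
With the tool pointing down it reaches from about 0.375 to 0.9 m from the base axis. Payload 3.1 kg.
Tool frame: the origin (TCP) lies midway between the tips of the shut fingers; the grasp point (between the pads) lies 19 mm behind it; x points along the fingers, z is the direction in which the jaws open and shut, and the axes are right-handed (so a half turn about x gives the same grasp; the last joint's range is limited). The gripper opens to 87 mm and grips with 3 to 60 N. Pads are 19 mm wide; open, the fingers measure 117 mm over their backs; the gripper's body (75 mm by 190 mm) begins 51 mm behind the grasp point.
Start: joints at [58.757, 30.224, 82.088, -0, 67.689, -10.227], TCP at [0.224, 0.583, 0.223] pointing down, gripper open.
Joint ranges: [-176.69, 176.69], [-43.24, 126.21], [12.49, 139.97], [-82, 262], [0, 151.66], [-163.58, 163.58]. Speed limits (degrees/s): [159.86, 159.86, 180, 180, 180, 180].

INTERFACE

Orientations are given as a 3x3 rotation matrix whose columns are the frame's x, y, z axes.
In Python, from rig import * gives the robot as it stands.
- The arm moves only by the tool play_rows, never from a script. Its argument "rows" is a list that holds one entry, the list of rows, each a list of 7 numbers: the shift along the tool's x, y, z in m, then the turn, a rotation vector about the tool's x, y, z in degrees, then the finger opening in m, from 0 to 0.087. A call has 1 to 12 rows; each row is the pose to reach, as a shift and turn from the pose commanded when the call began, along the tool's axes at that moment; what a row does not reach only later rows make up. A row lasts 1/10 s, in which the tool goes at most 50 mm and 8.59 degrees, less where a joint would pass 70% of its speed; a pose out of reach is approached as far as the arm can. A call with a gripper value outside its range is refused whole. The fingers move at their own pace and stop on an object; the grip force is fixed at half the most. Time passes only in rows, so rows that repeat a pose let the fingers close. It gives the time, the measured TCP pose, the force and the opening at its end, in the units of the state.
- read_state(): the state, without advancing time (a new reading comes with each control period).
- capture(name): name is "scene" or "side" or "wrist"; returns a dict with "pixels" (420x560x3 uint8, red, green, blue), "intrinsics" (3x3 intrinsics, pixels), "rvec" (rotation vector, rad) and "tvec" (3), from world to camera coordinates, as OpenCV has them. Camera axes: x right, y down, z forward; pixel columns grow to the right and rows downward; lengths in m; the calibration is good to about 2 mm. A picture is of the moment at which its call begins. There is no depth.
- hand_in(): hands the job in, once; it reports no verdict.
Trained networks look in the newest picture that a camera, given by its name, has taken for a name from the list of things; names that differ only in an ending like _2 or _b are one class to them, and where a whole thing is asked for, a point or a joint stands for the part that bears it (a point fixed in the world has none). Each returns a list of dicts, best first, with "p" (0 to 1); they miss things now and then, are a little off and sometimes report something else, mostly with a low value. They report only what shows in the picture. A call takes as long as a camera call. They do not tell look-alikes from the thing itself.
- trace(camera, target): "mask" (420x560 bool, what is visible of it) and "at" ([column, row] in pixels, amid what is visible of it).
The state is a dict: "time_s": time; "joint_positions": joint angles; "qvel": joint speeds; "tau": joint torques, N m; "position": TCP position; "tcp_rot": TCP orientation; "force": force on the tool from outside, world axes, zero at the start; "moment": the same for the moment, N m; "opening": opening from 0.0 (shut) to 1.0 (fully open).
Only numpy, scipy, OpenCV 4.12 (cv2) and the standard library are available. Lean on these libraries where they do the work, as an engineer would, in place of code of your own. Each camera call takes 0.05 s, during which the arm holds its last target.

## Working session

There is one attempt and no reset: what is moved stays moved. The work goes in short steps, Python scripts to look and compute and a tool call to move; the robot and the scene stay as the last step left them, time stands still between calls to the robot, and variables do not carry over. Pictures are saved under pics/ and viewed, and the job is handed in when it is done.

Besides the shell and the picture viewer there is one more tool, called after "Call:" in YAML: its name, and indented under it one key for each argument. play_rows: Moves the arm, as the interface text tells. Its arguments: {"type":"object","properties":{"rows":{"type":"array"}},"required":["rows"]}

```bash
ls; mkdir -p pics; python3 - <<'E'
from rig import *
import cv2
for n in ["scene","side","wrist"]:
    c=capture(n); cv2.imwrite(f"pics/{n}0.png",c["pixels"][:,:,::-1])
    print(n,c["intrinsics"],c["rvec"],c["tvec"])
s=read_state();print(s)
E
```

```text
pics
scene [[442.89982888   0.         290.23978209]
 [  0.         442.89982888 209.94923185]
 [  0.           0.           1.        ]] [ 1.83533606 -0.9232272   0.57824345] [-0.34041976  0.22548062  1.1133733 ]
side [[472.18766276   0.         275.23474239]
 [  0.         472.18766276 207.00281766]
 [  0.           0.           1.        ]] [ 0.36343387 -2.76681187  1.16013083] [0.5133055  0.11993112 1.65044652]
wrist [[334.39707727   0.         278.80917329]
 [  0.         334.39707727 211.11923766]
 [  0.           0.           1.        ]] [-2.38154317 -1.63820578 -0.2378767 ] [-0.62421314 -0.03611892  0.39237919]
{'time_s': 0.15, 'joint_positions': array([ 5.87557019e+01,  3.02657428e+01,  8.21406330e+01, -3.64817927e-04,
        6.76893803e+01, -1.02273324e+01]), 'qvel': array([-0.00558216, -0.14169293, -0.19349171,  0.03931007,  0.05628012,
       -0.00733881]), 'tau': array([ 1.32257155e-03, -4.40431452e+01, -1.76842332e+01,  6.33372646e-02,
        5.52380027e-02, -9.22406616e-05]), 'position': array([0.22382635, 0.58293514, 0.22180087]), 'tcp_rot': array([[-8.61826215e-04, -9.33475014e-01,  3.58641404e-01],
       [-1.43192114e-03,  3.58642321e-01,  9.33473961e-01],
       [-9.99998603e-01,  2.90946122e-04, -1.64574996e-03]]), 'force': array([ 0.6326079 , -0.38676792, -0.70930019]), 'moment': array([ 0.00360493, -0.02284613, -0.0135676 ]), 'opening': 0.9937622958506087}
```

View pics/scene0.png

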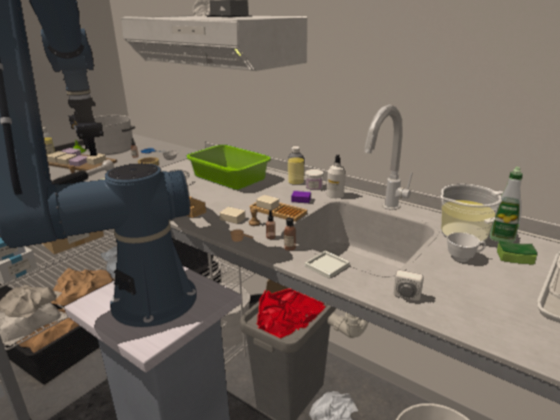

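View pics/side0.png

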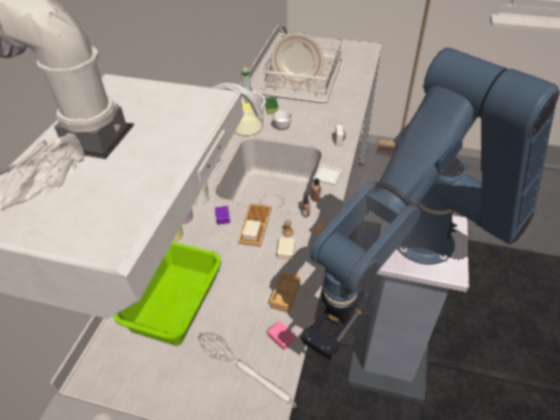

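View pics/wrist0.png

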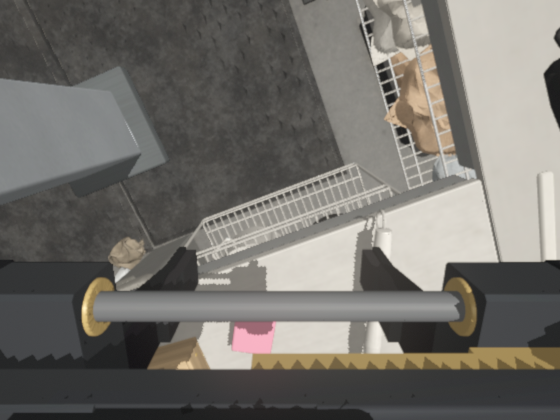

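The scene view shows the stamp (255,215), loose soap (232,215), rack (280,208), bottles (270,228) and (290,235), dish (327,264) and timer (408,285). The side view shows the caddy (285,291), a pink soap look-alike (281,335) and a purple one (222,214). The wrist view doesn't yet see the work objects.

```bash
cat > h.py <<'E'
from rig import *
import cv2, numpy as np
def cam(c):
    R,_=cv2.Rodrigues(np.array(c["rvec"],float)); return np.array(c["intrinsics"]),R,np.array(c["tvec"],float).ravel()
def plane(c,uv,z):
    K,R,t=cam(c); d=R.T@np.linalg.solve(K,[uv[0],uv[1],1.]); o=-R.T@t
    return o+d*(z-o[2])/d[2]
def proj(c,P):
    K,R,t=cam(c); p=(np.atleast_2d(P)@R.T+t)@K.T; return p[:,:2]/p[:,2:]
def tri(c1,u1,c2,u2):
    o=[];d=[]
    for c,u in((c1,u1),(c2,u2)):
        K,R,t=cam(c); v=R.T@np.linalg.solve(K,[u[0],u[1],1.]); d.append(v/np.linalg.norm(v)); o.append(-R.T@t)
    A=np.stack([d[0],-d[1]],1); s=np.linalg.lstsq(A,o[1]-o[0],rcond=None)[0]
    p,q=o[0]+s[0]*d[0],o[1]+s[1]*d[1]; return (p+q)/2,np.linalg.norm(p-q)
names=["bottle_dropper","bottle_capped","soap_loose","soap_drying","stamp","bottle_caddy","soap_rack","stamp_dish","timer","scoop"]
E
python3 - <<'E'
from h import *
cs={n:capture(n) for n in["scene","side"]}
for n in names:
    print(n)
    r={}
    for k in cs:
        r[k]=trace(k,n)
        print("  ",k,[(round(d["p"],2),np.round(d["at"],1).tolist(),int(d["mask"].sum())) for d in r[k][:4]])
    if r["scene"] and r["side"]:
        print("   tri",np.round(tri(cs["scene"],r["scene"][0]["at"],cs["side"],r["side"][0]["at"])[0],3),tri(cs["scene"],r["scene"][0]["at"],cs["side"],r["side"][0]["at"])[1].round(4))
for k,(x0,x1,y0,y1) in {"scene":(160,440,160,310),"side":(180,360,120,360)}.items():
    im=cs[k]["pixels"][y0:y1,x0:x1,::-1]; f=min(800/(x1-x0),600/(y1-y0))
    cv2.imwrite(f"pics/{k}1.png",cv2.resize(im,None,fx=f,fy=f,interpolation=cv2.INTER_CUBIC))
E
```

```text
bottle_dropper
   scene [(0.47, [271.5, 227.9], 228)]
   side [(0.46, [303.8, 204.8], 150)]
   tri [ 0.43  -0.034  0.037] 0.0089
bottle_capped
   scene [(0.6, [289.5, 234.7], 312)]
   side [(0.76, [316.1, 189.1], 196)]
   tri [ 0.404 -0.121  0.049] 0.0018
soap_loose
   scene [(0.36, [407.1, 282.0], 742)]
   side [(0.87, [283.9, 247.2], 318)]
   tri [ 0.65  -0.279 -0.307] 0.3317
soap_drying
   scene [(0.8, [267.2, 202.4], 253), (0.65, [302.4, 196.6], 226), (0.18, [325.8, 265.1], 723)]
   side [(0.85, [281.2, 333.5], 471), (0.71, [252.1, 231.8], 302), (0.7, [222.6, 212.4], 281)]
   tri [ 0.537  0.281 -0.095] 0.3533
stamp
   scene [(0.45, [254.6, 218.9], 160)]
   side []
bottle_caddy
   scene [(0.7, [195.4, 207.7], 253)]
   side [(0.87, [283.6, 290.0], 816)]
   tri [0.42  0.323 0.007] 0.0129
soap_rack
   scene [(0.56, [283.6, 211.3], 502)]
   side [(0.86, [260.7, 219.5], 682)]
   tri [0.579 0.043 0.01 ] 0.0106
stamp_dish
   scene [(0.75, [326.9, 266.4], 699)]
   side [(0.79, [330.4, 176.9], 398), (0.69, [305.0, 210.2], 112)]
   tri [ 0.377 -0.266  0.001] 0.0107
timer
   scene [(0.57, [407.7, 282.1], 676)]
   side [(0.63, [336.8, 136.8], 142)]
   tri [ 0.393 -0.496  0.033] 0.0079
scoop
   scene [(0.68, [237.5, 234.7], 125)]
   side [(0.6, [315.6, 226.1], 91)]
   tri [0.364 0.046 0.019] 0.0178
```

View pics/scene1.png

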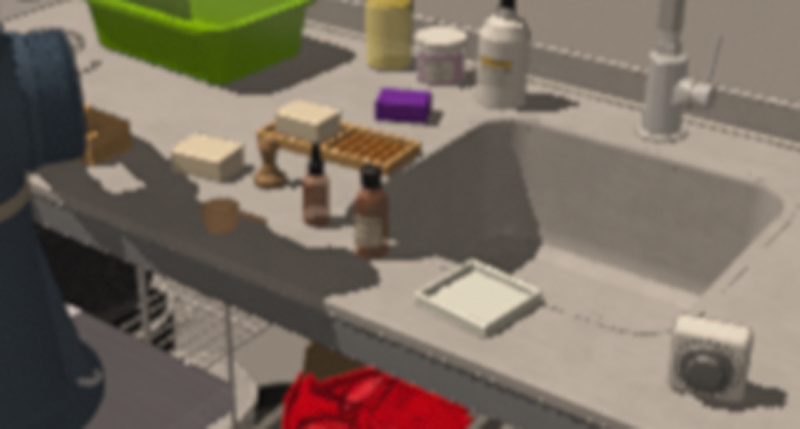

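View pics/side1.png

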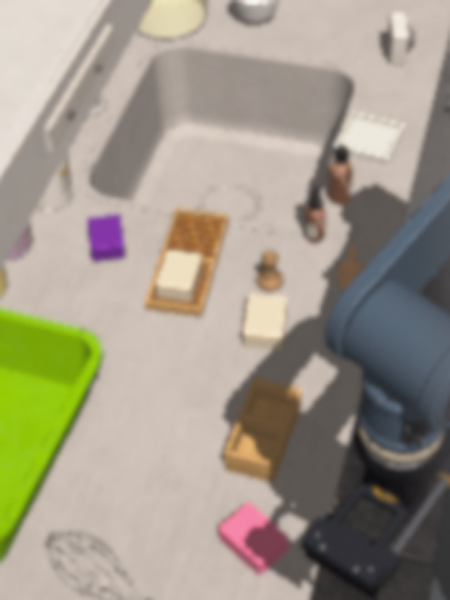

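Candidates for each item:
- **Loose soap:** beige bar at side (284,247) / scene (232,215). The pink (281,335) and purple (222,212) blocks are look-alikes, and the beige bar in the rack (252,232) stays there.
- **Bottles:** dropper at side (304,205), capped at side (316,189). The white soap bottle (scene 337,178) is something else.
- **Stamp:** side (288,228). The dark brown scoop at side (316,226) is not it.

Next I'll work out the wrist camera geometry and check the choices in close crops.

```bash
cat >> h.py <<'E'
def tool_cam(c,s):
    K,R,t=cam(c); T=s["tcp_rot"]; return T.T@(-R.T@t-s["position"]), T.T@R.T  # cam pos in tool, cam axes in tool (cols)
def yawR(yaw):  # tool x down, jaw z-axis at yaw deg
    a=np.radians(yaw); x=np.array([0,0,-1.]); z=np.array([np.cos(a),np.sin(a),0]); return np.stack([x,np.cross(z,x),z],1)
def rel(p,yaw,s=None):
    from scipy.spatial.transform import Rotation as Ro
    s=s or read_state(); T=s["tcp_rot"]
    cur=np.degrees(np.arctan2(T[1,2],T[0,2]))
    sh=T.T@(np.array(p)-s["position"]); rv=Ro.from_matrix(T.T@yawR(yaw)).as_rotvec(degrees=True)
    print("pos",s["position"].round(4),"yaw",round(cur,1),"shift",sh.round(4),"turn",rv.round(1)); return sh,rv
E
python3 - <<'E'
from h import *
c=capture("wrist"); s=read_state()
p,A=tool_cam(c,s); print(p.round(3));print(A.round(3))
print(proj(c,s["position"]))
cs={n:capture(n) for n in["scene","side"]}
for nm,sc,sd in [("soap",(232,215),(284,247)),("stamp",(254.6,215),(288,228))]:
    print(nm,tri(cs["scene"],sc,cs["side"],sd))
rel([0.45,0.05,0.35],69)
E
```

```text
[-0.163  0.079  0.   ]
[[ 0.    -0.288  0.958]
 [ 0.001 -0.958 -0.288]
 [ 1.     0.001 -0.   ]]
[[278.09474753 264.05354471]]
soap (array([0.45420295, 0.16256878, 0.0162393 ]), np.float64(0.0063094342043905445))
stamp (array([0.4666252, 0.0778925, 0.0296634]), np.float64(0.009492778443397314))
pos [0.2241 0.5834 0.2226] yaw 69.0 shift [-0.1274 -0.4022 -0.4169] turn [-0. -0. -0.]
```

```bash
python3 - <<'E'
from h import *
rel([0.46,0.20,0.30],90)
E
```

```text
pos [0.2241 0.5834 0.2226] yaw 69.0 shift [-0.0775 -0.3577 -0.2733] turn [-21.  -0.  -0.]
```

Call:
play_rows:
  rows:
    - [[-0.02,-0.036,-0.027,-3,0,0,0.08],[-0.04,-0.072,-0.055,-6,0,0,0.08],[-0.06,-0.108,-0.082,-9,0,0,0.08],[-0.078,-0.144,-0.11,-12,0,0,0.08],[-0.078,-0.18,-0.137,-15,0,0,0.08],[-0.078,-0.216,-0.164,-18,0,0,0.08],[-0.078,-0.252,-0.192,-21,0,0,0.08],[-0.078,-0.288,-0.219,-21,0,0,0.08],[-0.078,-0.324,-0.247,-21,0,0,0.08],[-0.078,-0.358,-0.273,-21,0,0,0.08],[-0.078,-0.358,-0.273,-21,0,0,0.08],[-0.078,-0.358,-0.273,-21,0,0,0.08]]

```text
time_s: 2.6
position: [0.4607, 0.1994, 0.3005]
tcp_rot: [[-0.0, -1.0, 0.003], [0.0, 0.003, 1.0], [-1.0, 0.0, 0.0]]
force: [-0.1, -0.0, -0.2]
opening: 0.924
```

```bash
python3 - <<'E'
from h import *
c=capture("wrist"); cv2.imwrite("pics/w1.png",cv2.resize(c["pixels"][:,:,::-1],None,fx=1.4,fy=1.4,interpolation=cv2.INTER_CUBIC))
np.save("w1.npy",c,allow_pickle=True)
print(read_state()["position"])
E
```

```text
[0.46003351 0.20024914 0.30048204]
```

View pics/w1.png

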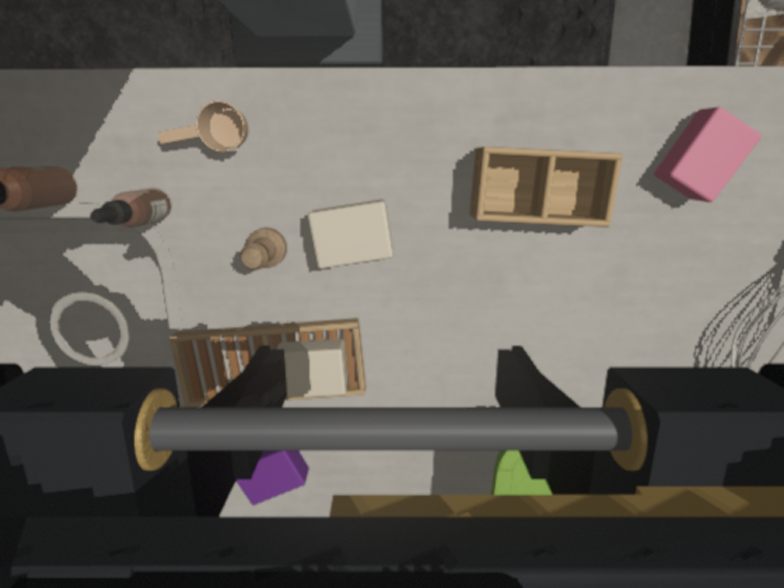

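The picture (1.4x scale) shows the caddy (547,187), loose beige soap (350,235), stamp (263,248), dropper (135,208), capped bottle (38,187), scoop (215,128), rack (270,360) with its bar in the +y bay, and the pink and purple look-alikes. I'll take a second wrist view further along -y.

Call:
play_rows:
  rows:
    - [[0,-0.01,-0.045,0,0,0,0.08],[0,-0.02,-0.09,0,0,0,0.08],[0,-0.03,-0.135,0,0,0,0.08],[0,-0.04,-0.18,0,0,0,0.08],[0,-0.05,-0.225,0,0,0,0.08],[0,-0.05,-0.26,0,0,0,0.08],[0,-0.05,-0.26,0,0,0,0.08],[0,-0.05,-0.26,0,0,0,0.08]]

```text
time_s: 3.45
position: [0.51, -0.0587, 0.3004]
tcp_rot: [[-0.001, -1.0, 0.0], [0.001, 0.0, 1.0], [-1.0, 0.001, 0.001]]
force: [-0.0, 0.3, 0.4]
opening: 0.921
```

```bash
python3 - <<'E'
from h import *
c2=capture("wrist"); cv2.imwrite("pics/w2.png",cv2.resize(c2["pixels"][:,:,::-1],None,fx=1.4,fy=1.4,interpolation=cv2.INTER_CUBIC))
np.save("w2.npy",c2,allow_pickle=True)
ov=c2["pixels"].copy()
for n in names:
    for d in trace("wrist",n)[:3]:
        m=d["mask"]; print(n,round(d["p"],2),np.round(d["at"],0),m.sum(), cv2.minAreaRect(np.argwhere(m)[:,::-1].astype(np.float32)))
E
```

```text
bottle_dropper 0.97 [306. 106.] 531 ((302.5, 106.5), (25.0, 25.0), 90.0)
bottle_dropper 0.34 [117.  78.] 5783 ((114.98419952392578, 75.52938079833984), (78.47250366210938, 82.99288177490234), 1.709814190864563)
bottle_capped 0.71 [227.  90.] 971 ((227.5, 90.0), (34.0, 35.0), 90.0)
bottle_capped 0.45 [301. 108.] 588 ((303.0, 107.0), (26.0, 26.0), 90.0)
soap_loose 0.66 [450. 128.] 2840 ((448.8099670410156, 129.1699981689453), (43.84062194824219, 68.58937072753906), 81.8698959350586)
soap_drying 0.97 [406. 233.] 2196 ((406.5, 230.5), (41.0, 57.0), 90.0)
soap_drying 0.5 [352. 322.] 234 ((355.2655334472656, 326.6862487792969), (11.54332160949707, 27.986330032348633), 85.2363510131836)
stamp 0.79 [381. 142.] 834 ((381.5, 140.5), (29.0, 35.0), 90.0)
bottle_caddy 0.66 [546.  96.] 1241 ((544.9999389648438, 90.5), (54.99999237060547, 27.999996185302734), 90.0)
soap_rack 0.63 [352. 224.] 5107 ((371.0304870605469, 227.4263916015625), (58.85006332397461, 141.78163146972656), 85.91438293457031)
stamp_dish 0.86 [114.  75.] 5772 ((115.00936889648438, 75.0779800415039), (77.82522583007812, 82.62403869628906), 1.2730300426483154)
stamp_dish 0.42 [549.  97.] 1251 ((545.0, 90.0), (56.0, 28.0), 90.0)
stamp_dish 0.25 [381. 142.] 759 ((381.0000305175781, 141.5), (31.819805145263672, 28.991378784179688), 45.0)
scoop 0.77 [365.  51.] 1372 ((356.6317443847656, 52.798545837402344), (36.89767837524414, 65.55075073242188), 60.832393646240234)
```

View pics/w2.png

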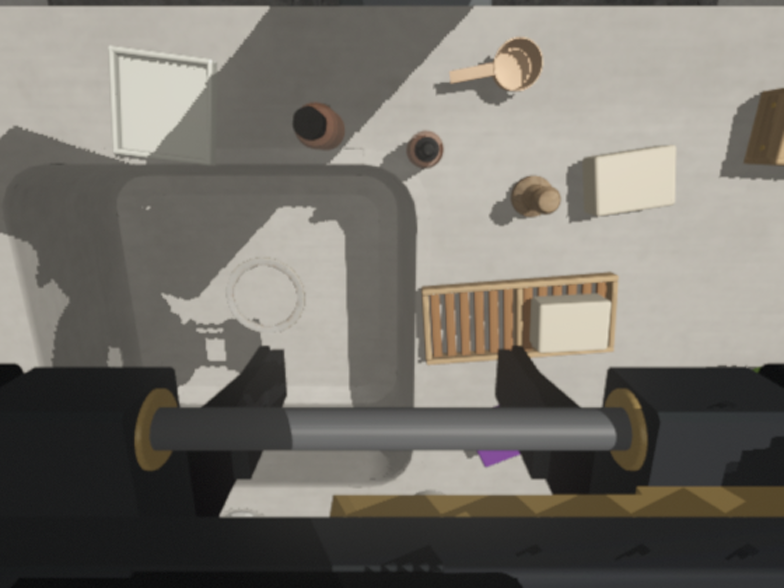

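Second view (1.4x): dish (162,105), capped bottle (315,125), dropper (425,149), stamp (537,196), loose soap (632,181), rack (520,318) with the bar at (570,322) and free bay at (472,322). Next come the triangulation and a model fit from both views.

```bash
python3 - <<'E'
from h import *
w1=np.load("w1.npy",allow_pickle=True).item(); w2=np.load("w2.npy",allow_pickle=True).item()
S=1.4
P={ "soap TL":((308,213),(594,158)),"soap TR":((383,201),(675,146)),"soap BR":((392,257),(676,202)),
 "stamp top":((254,256),(546,201)),
 "capped top":((0,188),(309,124)),"dropper top":((98,215),(426,149)),
 "rack R top":((358,321),(616,276)),"rack bar TR":((345,341),(609,297))}
for k,(a,b) in P.items():
    p,e=tri(w1,np.array(a)/S,w2,np.array(b)/S); print(k,p.round(4),e.round(4))
def crop(w,x0,x1,y0,y1,name):
    f=min(800/(x1-x0),600/(y1-y0)); im=w["pixels"][y0:y1,x0:x1,::-1]
    cv2.imwrite(name,cv2.resize(im,None,fx=f,fy=f,interpolation=cv2.INTER_CUBIC)); print(name,f,x0,y0)
crop(w1,110,290,60,195,"pics/c1.png")
crop(w2,70,330,25,125,"pics/c2.png")
crop(w2,290,490,90,240,"pics/c3.png")
crop(w1,320,460,90,180,"pics/c4.png")
E
```

```text
soap TL [0.4335 0.1236 0.0274] 0.0005
soap TR [0.423  0.1931 0.0293] 0.0012
soap BR [0.4729 0.2009 0.0326] 0.0018
stamp top [0.4693 0.0769 0.0499] 0.0007
capped top [ 0.4077 -0.1233  0.067 ] 0.0002
dropper top [ 0.427  -0.0314  0.091 ] 0.0
rack R top [0.5459 0.1663 0.0111] 0.0015
rack bar TR [0.5621 0.1541 0.0274] 0.003
pics/c1.png 4.444444444444445 110 60
pics/c2.png 3.076923076923077 70 25
pics/c3.png 4.0 290 90
pics/c4.png 5.714285714285714 320 90
```

View pics/c2.png

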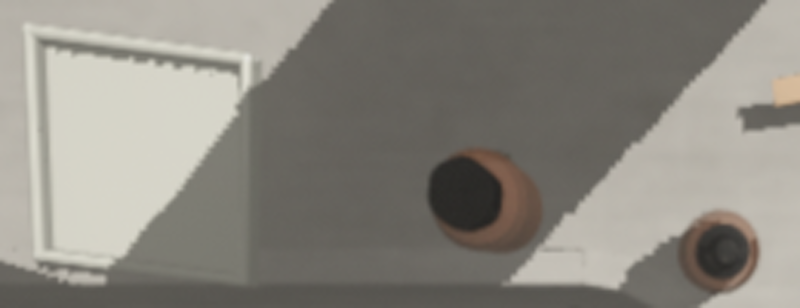

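View pics/c3.png

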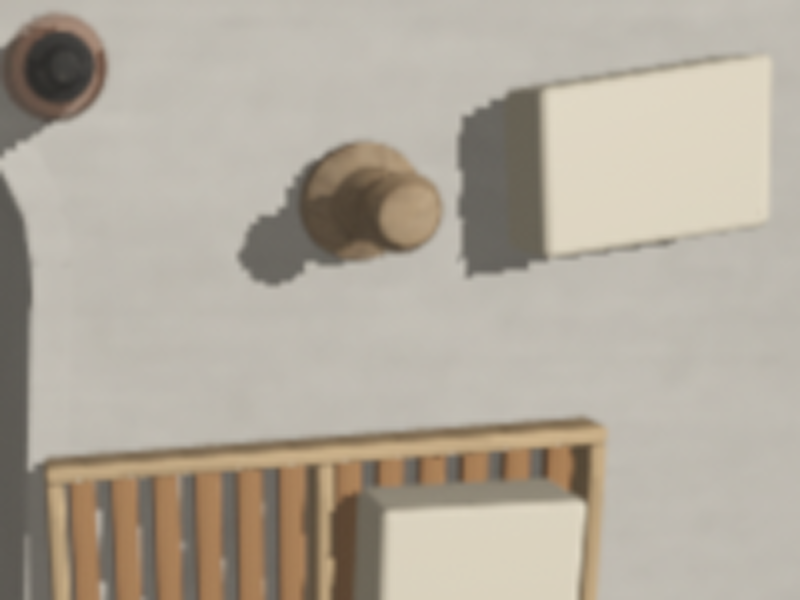

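View pics/c4.png

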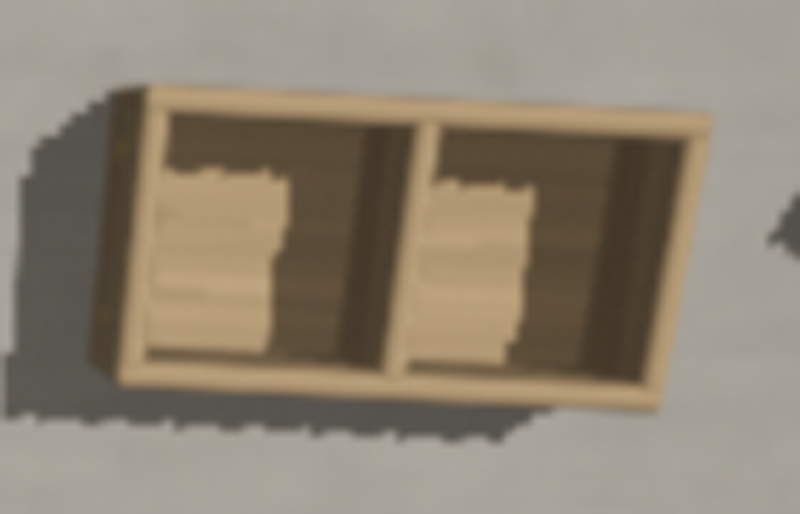

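```bash
cat > est.py <<'E'
from h import *
w1=np.load("w1.npy",allow_pickle=True).item(); w2=np.load("w2.npy",allow_pickle=True).item()
def pts(w,l,f,x0,y0,z): return np.array([plane(w,(x0+(a+.5)/f-.5,y0+(b+.5)/f-.5),z) for a,b in l])[:,:2]
def rect(n,p):
    e=np.linalg.norm(np.roll(p,-1,0)-p,axis=1)
    d=np.roll(p,-1,0)-p; an=np.degrees(np.arctan2(d[:,1],d[:,0]))
    print(n,"c",p.mean(0).round(4),"edges",(e*1000).round(1),"ang",an.round(1))
if __name__=="__main__":
    rect("caddy",pts(w1,[(150,88),(712,117),(660,408),(120,383)],800/140,320,90,.040))
    rect("soap",pts(w2,[(545,88),(770,55),(770,222),(548,257)],4,290,90,.030))
    rect("rack",pts(w2,[(423,288),(616,275),(615,350),(428,363)],1.4,0,0,.017))
    rect("dish",pts(w2,[(25,25),(250,55),(248,283),(35,262)],3.0769,70,25,.014))
    rect("dish inner",pts(w2,[(45,45),(240,72),(240,275),(45,248)],3.0769,70,25,.014))
    rect("soap w1",pts(w1,[(308,213),(383,201),(392,257),(318,268)],1.4,0,0,.030))
    rect("bar",pts(w2,[(534,305),(609,295),(609,347),(540,351)],1.4,0,0,.040))
    print("stamp",pts(w2,[(407,213)],4,290,90,.060),pts(w1,[(254,256)],1.4,0,0,.06))
    print("drop",pts(w2,[(722,250)],3.0769,70,25,.098),pts(w2,[(67,62)],4,290,90,.098),pts(w1,[(98,215)],1.4,0,0,.098))
    print("cap",pts(w2,[(466,193)],3.0769,70,25,.1))
E
python3 est.py
```

```text
caddy c [0.4097 0.339 ] edges [119.8  61.8 120.   62.1] ang [ 87.1  -2.7 -92.8 177.1]
soap c [0.4532 0.1626] edges [68.9 51.6 70.4 52.7] ang [  98.2    9.9  -80.9 -171.7]
rack c [0.5909 0.0728] edges [189.9  80.4 193.2  81.4] ang [  94.     7.2  -85.6 -175.2]
dish c [ 0.3906 -0.2634] edges [87.9 87.6 88.5 89.9] ang [ 83.1  -6.8 -95.4 172.9]
dish inner c [ 0.3917 -0.2624] edges [76.6 78.1 80.7 77.5] ang [ 82.8  -6.4 -97.7 170.6]
soap w1 c [0.4534 0.162 ] edges [69.8 52.7 71.1 52.3] ang [  98.8    8.9  -81.5 -172.6]
bar c [0.5877 0.1172] edges [70.7 53.5 67.2 48.4] ang [  98.1    7.7  -86.4 -168. ]
stamp [[0.46786314 0.07522277]] [[0.4666162  0.07969219]]
drop [[ 0.42658506 -0.03189686]] [[ 0.42579996 -0.02976655]] [[ 0.42603995 -0.02718278]]
cap [[ 0.40861579 -0.11745449]]
```

Sizes and heights agree with the text:
- **Caddy:** (0.410, 0.339), long axis at 87°.
- **Rack:** (0.591, 0.073), at 94°.
- **Dish:** (0.391, -0.263).
- **Loose soap:** (0.453, 0.162), at 98.5°.
- **Dropper:** (0.426, -0.030).

I'll go above the dropper first.

```bash
python3 - <<'E'
from h import *
rel([0.426,-0.030,0.20],-3)
E
```

```text
pos [ 0.5103 -0.0595  0.3006] yaw 90.0 shift [0.1006 0.0843 0.0295] turn [93.  0.  0.]
```

Call:
play_rows:
  rows:
    - [[0.01,0.01,0.003,8,0,0,0.06],[0.02,0.02,0.006,16,0,0,0.06],[0.03,0.03,0.01,24,0,0,0.06],[0.04,0.04,0.013,32,0,0,0.06],[0.05,0.05,0.017,40,0,0,0.06],[0.06,0.06,0.02,48,0,0,0.06],[0.07,0.07,0.024,56,0,0,0.06],[0.08,0.08,0.027,64,0,0,0.06],[0.09,0.084,0.03,72,0,0,0.06],[0.1,0.084,0.03,80,0,0,0.06],[0.1,0.084,0.03,88,0,0,0.06],[0.1,0.084,0.03,93,0,0,0.06]]

```text
time_s: 5.2
position: [0.4262, -0.0298, 0.2003]
tcp_rot: [[-0.001, 0.057, 0.998], [0.0, 0.998, -0.057], [-1.0, 0.0, -0.001]]
force: [0.0, 0.2, 0.5]
opening: 0.69
```

```bash
python3 - <<'E'
from h import *
c2=capture("wrist"); cv2.imwrite("pics/w3.png",cv2.resize(c2["pixels"][:,:,::-1],None,fx=1.4,fy=1.4,interpolation=cv2.INTER_CUBIC))
np.save("w3.npy",c2,allow_pickle=True)
rel([0.426,-0.030,0.038],-3)
print(proj(c2,[[.426,-.03,.098],[.426,-.03,0],[.4086,-.1175,.1]])*1.4)
E
```

```text
pos [ 0.4264 -0.0299  0.2005] yaw -3.4 shift [ 0.1625 -0.0002 -0.0004] turn [-0.4 -0.  -0. ]
[[388.87887126 295.08644805]
 [389.21615894 259.66941038]
 [369.62881568 427.84172319]]
```

View pics/w3.png

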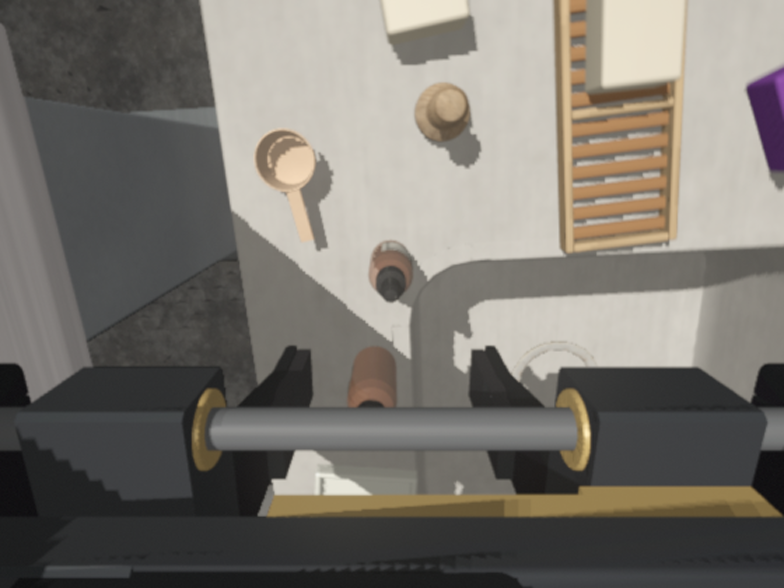

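Prediction and picture agree within a few pixels: bulb at (390,290) against the predicted (389,295). Descending.

Call:
play_rows:
  rows:
    - [[0.04,0.002,0,0,0,0,0.06],[0.08,0.002,0,0,0,0,0.06],[0.11,0.002,0,0,0,0,0.06],[0.14,0.002,0,0,0,0,0.06],[0.162,0.002,0,0,0,0,0.06],[0.162,0.002,0,0,0,0,0.06],[0.162,0.002,0,0,0,0,0.0],[0.162,0.002,0,0,0,0,0.0],[0.162,0.002,0,0,0,0,0.0],[0.162,0.002,0,0,0,0,0.0],[0.162,0.002,0,0,0,0,0.0],[0.162,0.002,0,0,0,0,0.0]]

```text
time_s: 6.45
position: [0.4268, -0.0279, 0.0392]
tcp_rot: [[0.001, 0.053, 0.999], [-0.0, 0.999, -0.053], [-1.0, -0.0, 0.001]]
force: [0.2, 0.0, 6.7]
opening: 0.343
```

```bash
python3 - <<'E'
from h import *
c2=capture("wrist"); cv2.imwrite("pics/w4.png",cv2.resize(c2["pixels"][:,:,::-1],None,fx=1.4,fy=1.4,interpolation=cv2.INTER_CUBIC))
rel([0.4114,0.368,0.20],-3)
E
```

```text
pos [ 0.4268 -0.028   0.0393] yaw -3.0 shift [-0.161   0.3945 -0.0359] turn [-0.   0.1  0. ]
```

View pics/w4.png

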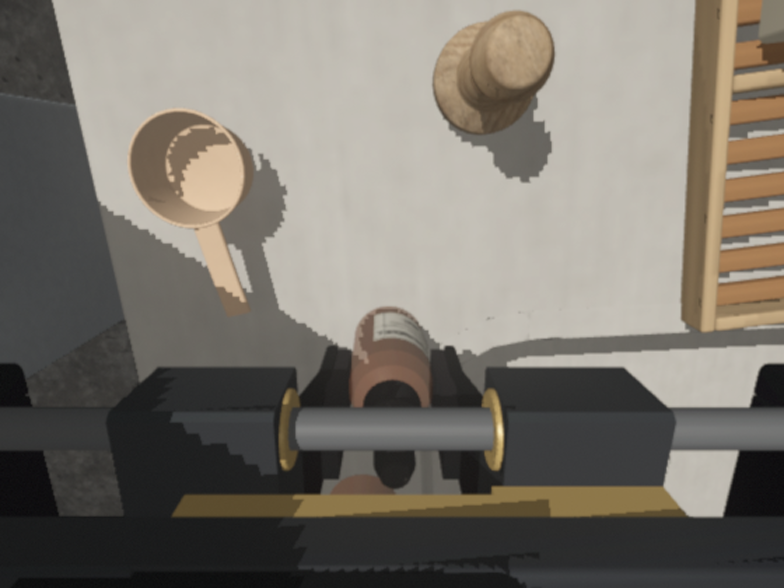

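Holding: the opening of about 30 mm matches the body, and the bottle is between the fingers at (390,370). Lift, then carry to the caddy's +y bay.

Call:
play_rows:
  rows:
    - [[-0.03,0,0,0,0,0,0.0],[-0.07,0,0,0,0,0,0.0],[-0.11,0.02,-0.002,0,0,0,0.0],[-0.14,0.06,-0.006,0,0,0,0.0],[-0.15,0.105,-0.01,0,0,0,0.0],[-0.15,0.15,-0.015,0,0,0,0.0],[-0.15,0.195,-0.02,0,0,0,0.0],[-0.15,0.24,-0.025,0,0,0,0.0],[-0.15,0.285,-0.03,0,0,0,0.0],[-0.15,0.325,-0.034,0,0,0,0.0],[-0.15,0.365,-0.036,0,0,0,0.0],[-0.15,0.385,-0.036,0,0,0,0.0]]

```text
time_s: 7.7
position: [0.41, 0.3616, 0.1885]
tcp_rot: [[0.0, 0.05, 0.999], [0.001, 0.999, -0.05], [-1.0, 0.001, 0.0]]
force: [0.2, -0.9, -1.0]
opening: 0.34
```

```bash
python3 - <<'E'
from h import *
c2=capture("wrist"); cv2.imwrite("pics/w5.png",cv2.resize(c2["pixels"][:,:,::-1],None,fx=1.4,fy=1.4,interpolation=cv2.INTER_CUBIC))
np.save("w5.npy",c2,allow_pickle=True)
rel([0.4114,0.368,0.047],-3)
u=np.array([.049,.999]);v=np.array([.999,-.049]);c0=np.array([.4097,.339])
print((proj(c2,[[*(c0+a*u+b*v),.04] for a,b in((-.061,-.032),(.061,-.032),(.061,.032),(-.061,.032),(.029,0))])*1.4).round(0))
s=read_state(); print(s["opening"],s["force"])
E
```

```text
pos [0.4107 0.3635 0.1886] yaw -2.8 shift [0.1416 0.004  0.0002] turn [ 0.2  0.1 -0.2]
[[347. 386.]
 [342. 219.]
 [439. 219.]
 [434. 386.]
 [390. 267.]]
0.33842910365753337 [ 0.84578858  2.91152819 -0.67566735]
```

View pics/w5.png

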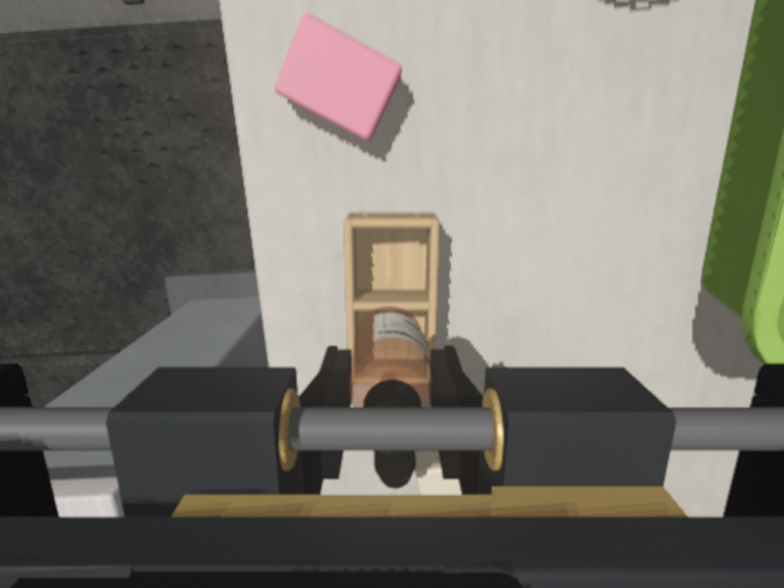

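The caddy is where predicted: top corners (347,216) and (438,216) against (342,219) and (439,219). Lowering and releasing.

Call:
play_rows:
  rows:
    - [[0.03,0.004,0,0,0,0,0.0],[0.06,0.004,0,0,0,0,0.0],[0.09,0.004,0,0,0,0,0.0],[0.115,0.004,0,0,0,0,0.0],[0.13,0.004,0,0,0,0,0.0],[0.14,0.004,0,0,0,0,0.0],[0.143,0.004,0,0,0,0,0.0],[0.143,0.004,0,0,0,0,0.0],[0.143,0.004,0,0,0,0,0.05],[0.143,0.004,0,0,0,0,0.05],[0.143,0.004,0,0,0,0,0.05],[0.143,0.004,0,0,0,0,0.05]]

```text
time_s: 8.95
position: [0.4113, 0.3628, 0.0461]
tcp_rot: [[0.001, 0.053, 0.999], [0.001, 0.999, -0.053], [-1.0, 0.001, 0.001]]
force: [-0.2, -0.8, -0.8]
opening: 0.553
```

Call:
play_rows:
  rows:
    - [[-0.03,0,0,0,0,0,0.055],[-0.07,0,0,0,0,0,0.055],[-0.11,0,0,0,0,0,0.055],[-0.14,-0.03,0,0,0,0,0.06],[-0.15,-0.075,0,0,0,0,0.06],[-0.15,-0.12,0,0,0,0,0.06],[-0.15,-0.165,0,0,0,0,0.06],[-0.15,-0.21,0,0,0,0,0.06],[-0.15,-0.255,0,0,0,0,0.06],[-0.15,-0.3,0,0,0,0,0.06],[-0.15,-0.345,0,0,0,0,0.06],[-0.15,-0.39,0,0,0,0,0.06]]

```text
time_s: 10.15
position: [0.3901, -0.0286, 0.196]
tcp_rot: [[0.001, 0.052, 0.999], [-0.0, 0.999, -0.052], [-1.0, -0.0, 0.001]]
force: [2.6, 0.1, -0.4]
opening: 0.688
```

```bash
python3 - <<'E'
from h import *
c2=capture("wrist"); cv2.imwrite("pics/w6.png",cv2.resize(c2["pixels"][:,:,::-1],None,fx=1.4,fy=1.4,interpolation=cv2.INTER_CUBIC))
c=capture("side")["pixels"][180:360,180:360,::-1]; cv2.imwrite("pics/s6.png",cv2.resize(c,None,fx=3.3,fy=3.3,interpolation=cv2.INTER_CUBIC))
rel([0.4086,-0.1175,0.2],-3)
E
```

```text
pos [ 0.3916 -0.0321  0.1961] yaw -3.5 shift [-0.0036 -0.0843  0.0222] turn [-0.5  0.2  0.1]
```

View pics/w6.png

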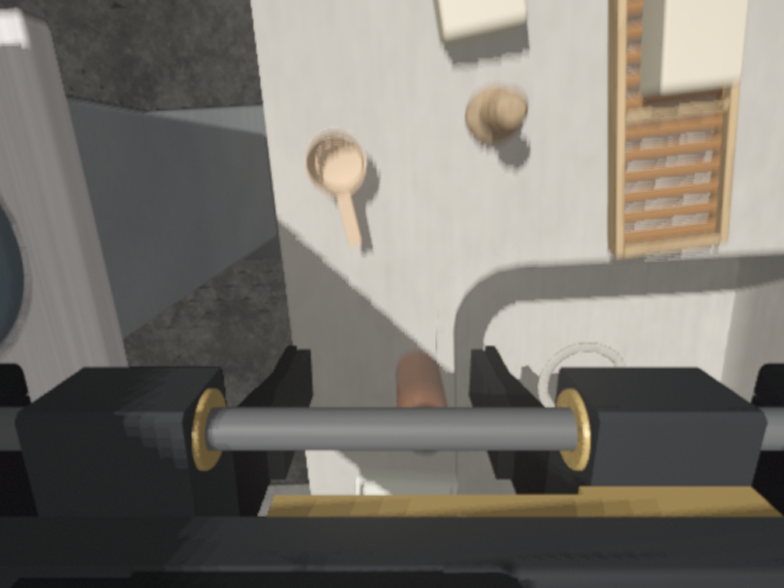

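View pics/s6.png

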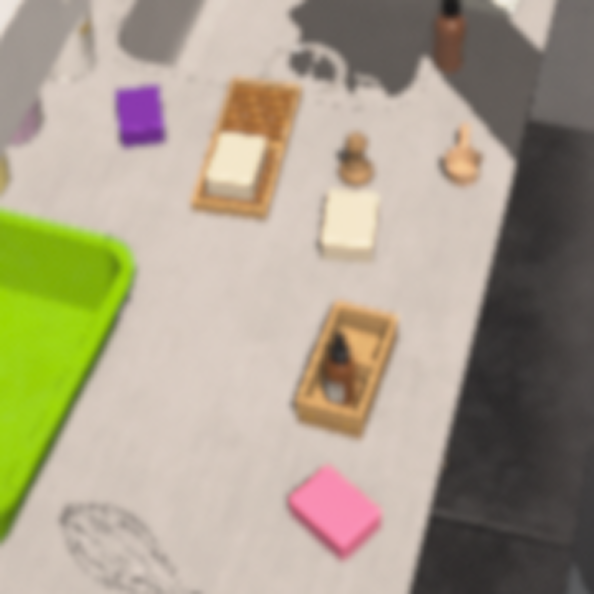

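The dropper stands upright in the +y bay (side crop (340,365)). Next, a closer look at the capped bottle for its orientation.

Call:
play_rows:
  rows:
    - [[0.0,-0.045,0.01,0,0,0,0.07],[0.0,-0.09,0.02,0,0,0,0.07],[0.0,-0.135,0.022,0,0,0,0.07],[0,-0.17,0.022,0,0,0,0.07],[0,-0.185,0.022,0,0,0,0.07],[0,-0.185,0.022,0,0,0,0.07]]

```text
time_s: 10.85
position: [0.403, -0.2138, 0.1956]
tcp_rot: [[0.001, 0.055, 0.998], [-0.0, 0.998, -0.055], [-1.0, -0.0, 0.001]]
force: [0.5, 0.9, -0.4]
opening: 0.805
```

```bash
python3 - <<'E'
from h import *
c2=capture("wrist"); cv2.imwrite("pics/w7.png",cv2.resize(c2["pixels"][:,:,::-1],None,fx=1.4,fy=1.4,interpolation=cv2.INTER_CUBIC))
uv=proj(c2,[.4086,-.1175,.05])[0].astype(int); print(uv)
im=c2["pixels"][uv[1]-60:uv[1]+60,uv[0]-80:uv[0]+80,::-1]; cv2.imwrite("pics/w7c.png",cv2.resize(im,None,fx=5,fy=5,interpolation=cv2.INTER_CUBIC)); np.save("w7.npy",c2,allow_pickle=True)
print(uv, [ (d["p"],d["at"]) for d in trace("wrist","bottle_capped")])
print(proj(c2,[[.4086,-.1175,.1],[.4086,-.1175,0]]))
E
```

```text
[278  89]
[278  89] [(0.7, [277.1, 87.7])]
[[278.30970157  85.80143012]
 [278.31166406  92.83819337]]
```

View pics/w7.png

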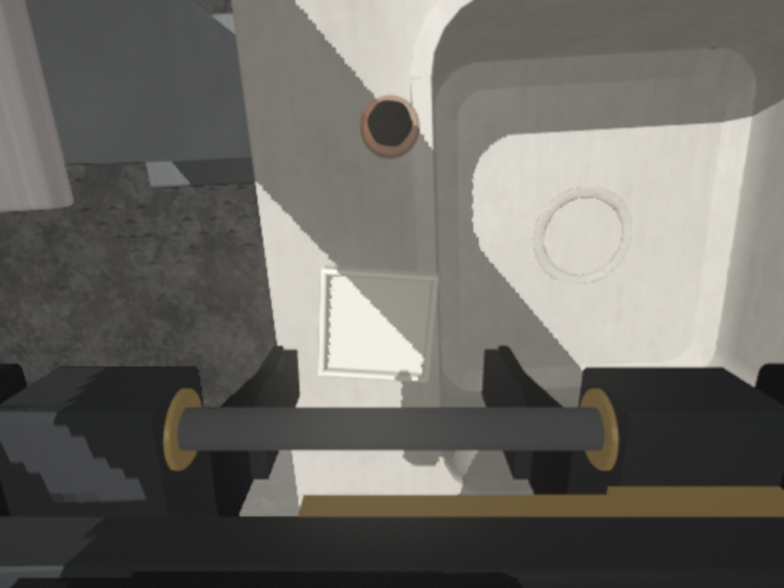

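View pics/w7c.png

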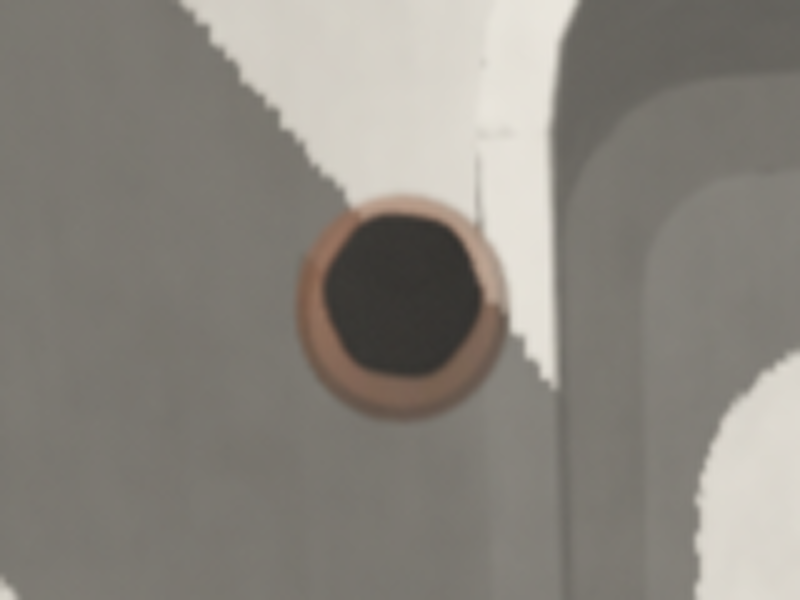

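```bash
python3 - <<'E'
from h import *
cs={n:capture(n) for n in["scene","side"]}
P=np.array([.409,-.119,.05])
for n,c in cs.items():
    K,R,t=cam(c); o=-R.T@t; print(n,o.round(2),"az from bottle",np.degrees(np.arctan2(*(o-P)[[1,0]])).round(1))
    u=proj(c,P)[0].astype(int); print(u)
    im=c["pixels"][u[1]-30:u[1]+30,u[0]-40:u[0]+40,::-1]; cv2.imwrite(f"pics/cap_{n}.png",cv2.resize(im,None,fx=8,fy=8,interpolation=cv2.INTER_CUBIC))
E
cd pics; python3 -c "
import cv2,numpy as np
cv2.imwrite('cap_both.png',cv2.resize(np.vstack([cv2.imread('cap_scene.png'),cv2.imread('cap_side.png')]),None,fx=.6,fy=.6))"
```

```text
scene [-0.52 -0.83  0.67] az from bottle -142.8
[290 233]
side [0.18 1.19 1.25] az from bottle 99.8
[314 189]
```

View pics/cap_both.png

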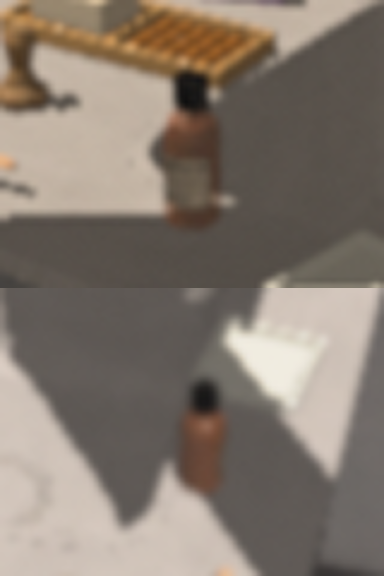

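```bash
python3 - <<'E'
from h import *
c=np.load("w7.npy",allow_pickle=True).item()
im=cv2.resize(c["pixels"][29:149,198:358],None,fx=4,fy=4,interpolation=cv2.INTER_CUBIC)
m=(im.max(2)<75).astype(np.uint8)
n,l,st,ce=cv2.connectedComponentsWithStats(m); 
i=l[int(59*4),int(80*4)]; print(st[i],ce[i])
ct=max(cv2.findContours((l==i).astype(np.uint8),0,1)[0],key=len)[:,0,:].astype(float)
def up(p): return plane(c,(198+(p[0]+.5)/4-.5,29+(p[1]+.5)/4-.5),.1)[:2]
w=np.array([up(p) for p in ct]); M=w.mean(0); print("centre",M)
d=w-M;r=np.hypot(*d.T);a=np.arctan2(d[:,1],d[:,0])
o=np.argsort(a);g=np.linspace(-np.pi,np.pi,361)[:-1];rr=np.interp(g,a[o],r[o],period=2*np.pi)
F=np.fft.fft(rr)/360
for k in range(1,13): 
    ph=np.angle((rr*np.exp(-1j*k*g)).mean()); print(k,round(2e3*abs(F[k]),3),"max at",round(np.degrees(-ph*-1)/k%(360/k),1))
print((rr[::10]*1e3).round(1))
E
```

```text
[  261   174   123   126 12006] [321.88497418 236.38039314]
centre [ 0.40836181 -0.11885975]
1 0.078 max at 86.1
2 0.042 max at 56.8
3 0.029 max at 88.5
4 0.029 max at 23.4
5 0.013 max at 23.5
6 0.269 max at 9.9
7 0.022 max at 15.8
8 0.015 max at 4.6
9 0.024 max at 2.8
10 0.006 max at 20.6
11 0.031 max at 3.8
12 0.024 max at 5.3
[10.9 10.6 10.5 10.5 11.  11.2 11.  10.7 10.7 10.8 11.1 11.2 11.  10.7
 10.6 10.7 10.9 11.1 10.9 10.5 10.4 10.7 10.9 11.  10.9 10.5 10.5 10.6
 10.9 10.9 11.  10.7 10.6 10.7 10.9 11.1]
```

The cap is a hexagon with flats at 20° (mod 60) and the label faces about -157°, so both cues put the bottle's axes at about 20° (mod 90). I'll grip at jaw yaw 20.

```bash
python3 - <<'E'
from h import *
rel([0.4085,-0.119,0.16],20)
E
```

```text
pos [ 0.4022 -0.2105  0.1954] yaw -2.9 shift [0.0356 0.0917 0.0017] turn [-22.9  -0.   -0.1]
```

Call:
play_rows:
  rows:
    - [[0.01,0.03,0.001,-8,0,0,0.07],[0.02,0.06,0.002,-16,0,0,0.07],[0.035,0.085,0.002,-23,0,0,0.07],[0.036,0.092,0.002,-23,0,0,0.07],[0.036,0.092,0.002,-23,0,0,0.07],[0.06,0.092,0.002,-23,0,0,0.07],[0.09,0.092,0.002,-23,0,0,0.07],[0.12,0.092,0.002,-23,0,0,0.07],[0.14,0.092,0.002,-23,0,0,0.07],[0.154,0.092,0.002,-23,0,0,0.07],[0.154,0.092,0.002,-23,0,0,0.07],[0.154,0.092,0.002,-23,0,0,0.07]]

```text
time_s: 12.25
position: [0.4103, -0.122, 0.0419]
tcp_rot: [[0.001, -0.34, 0.94], [-0.001, 0.94, 0.34], [-1.0, -0.001, 0.001]]
force: [-0.9, -1.1, 0.2]
opening: 0.805
```

Call:
play_rows:
  rows:
    - [[0,0,0,0,0,0,0.0],[0,0,0,0,0,0,0.0],[0,0,0,0,0,0,0.0],[0,0,0,0,0,0,0.0],[0,0,0,0,0,0,0.0],[0,0,0,0,0,0,0.0],[0,0,0,0,0,0,0.0]]

```text
time_s: 12.95
position: [0.4095, -0.121, 0.0416]
tcp_rot: [[0.0, -0.342, 0.94], [-0.0, 0.94, 0.342], [-1.0, -0.0, 0.0]]
force: [-0.7, -0.4, 1.2]
opening: 0.363
```

```bash
python3 - <<'E'
from h import *
c2=capture("wrist"); cv2.imwrite("pics/w8.png",cv2.resize(c2["pixels"][:,:,::-1],None,fx=1.4,fy=1.4,interpolation=cv2.INTER_CUBIC))
rel([0.4086,0.310,0.20],-3)
E
```

```text
pos [ 0.4095 -0.121   0.0416] yaw 20.0 shift [-0.1584  0.4054  0.1465] turn [23.  0.  0.]
```

View pics/w8.png

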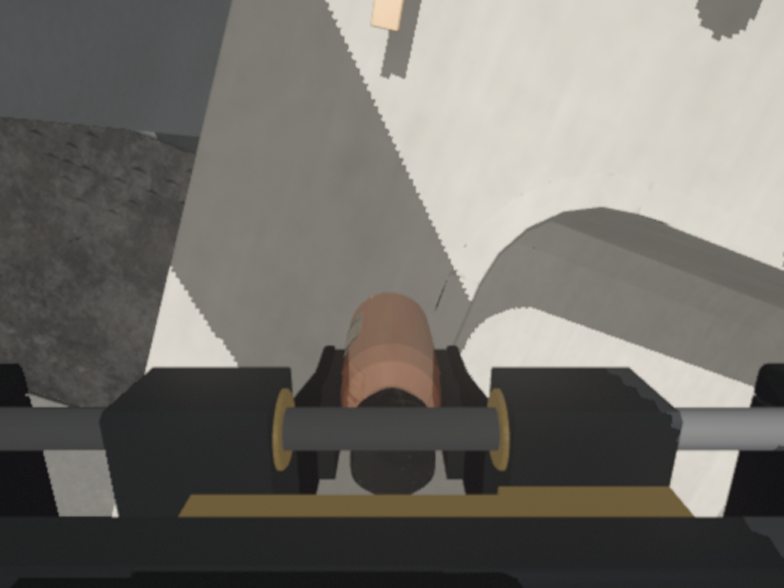

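Gripped: the 31.6 mm reading fits a 33 mm width, since the dropper also read about 1 mm low. The bottle is centred between the fingers at (390,390). Carrying it over.

Call:
play_rows:
  rows:
    - [[-0.03,0,0,0,0,0,0.0],[-0.07,0,0,0,0,0,0.0],[-0.11,0.02,0.007,2,0,0,0.0],[-0.14,0.06,0.022,5,0,0,0.0],[-0.155,0.1,0.036,8,0,0,0.0],[-0.155,0.145,0.052,11,0,0,0.0],[-0.155,0.19,0.068,14,0,0,0.0],[-0.155,0.235,0.085,17,0,0,0.0],[-0.155,0.28,0.101,20,0,0,0.0],[-0.155,0.32,0.116,23,0,0,0.0],[-0.155,0.36,0.13,23,0,0,0.0],[-0.155,0.395,0.143,23,0,0,0.0]]

```text
time_s: 14.2
position: [0.4079, 0.3011, 0.1961]
tcp_rot: [[-0.001, 0.051, 0.999], [-0.0, 0.999, -0.051], [-1.0, -0.0, -0.001]]
force: [1.0, -0.2, -1.5]
opening: 0.367
```

Call:
play_rows:
  rows:
    - [[0,0,0,0,0,0,0.0],[0,0,0,0,0,0,0.0]]

```text
time_s: 14.4
position: [0.4079, 0.2993, 0.1959]
tcp_rot: [[-0.001, 0.05, 0.999], [-0.001, 0.999, -0.05], [-1.0, -0.001, -0.001]]
force: [-0.3, -0.4, -1.5]
opening: 0.365
```

```bash
python3 - <<'E'
from h import *
c2=capture("wrist"); cv2.imwrite("pics/w9.png",cv2.resize(c2["pixels"][:,:,::-1],None,fx=1.4,fy=1.4,interpolation=cv2.INTER_CUBIC))
rel([0.4086,0.308,0.0475],-3); print(read_state()["opening"])
E
```

```text
pos [0.408  0.2984 0.196 ] yaw -3.0 shift [0.1484 0.0098 0.0004] turn [ 0.  -0.1  0.1]
0.36666770115786723
```

View pics/w9.png

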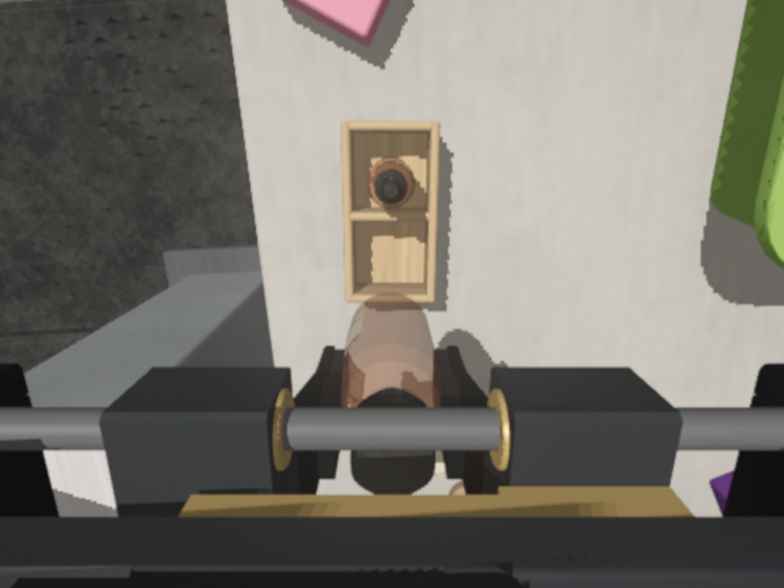

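The dropper is upright in its bay (390,185) and the near bay is empty. Lowering the capped bottle into it.

Call:
play_rows:
  rows:
    - [[0.03,0.01,0,0,0,0,0.0],[0.06,0.01,0,0,0,0,0.0],[0.09,0.01,0,0,0,0,0.0],[0.115,0.01,0,0,0,0,0.0],[0.135,0.01,0,0,0,0,0.0],[0.146,0.01,0,0,0,0,0.0],[0.148,0.01,0,0,0,0,0.0],[0.148,0.01,0,0,0,0,0.0],[0.148,0.01,0,0,0,0,0.055],[0.148,0.01,0,0,0,0,0.055],[0.148,0.01,0,0,0,0,0.055],[0.148,0.01,0,0,0,0,0.055]]

```text
time_s: 15.65
position: [0.4097, 0.3093, 0.0491]
tcp_rot: [[0.001, 0.052, 0.999], [0.001, 0.999, -0.052], [-1.0, 0.001, 0.001]]
force: [0.3, 0.6, 0.1]
opening: 0.6
```

```bash
python3 - <<'E'
from h import *
rel([0.4086,0.308,0.20],8.5)
rel([0.4532,0.1625,0.20],8.5)
E
```

```text
pos [0.4097 0.3093 0.0491] yaw -3.0 shift [-0.1509 -0.0012 -0.0009] turn [-11.5   0.1  -0. ]
pos [0.4097 0.3093 0.0491] yaw -3.0 shift [-0.1509 -0.1442  0.0513] turn [-11.5   0.1  -0. ]
```

Call:
play_rows:
  rows:
    - [[-0.03,0,0,0,0,0,0.055],[-0.07,0,0,0,0,0,0.055],[-0.11,0,0,0,0,0,0.06],[-0.14,-0.03,0.01,-4,0,0,0.08],[-0.15,-0.07,0.025,-8,0,0,0.08],[-0.15,-0.11,0.04,-11.5,0,0,0.08],[-0.15,-0.144,0.051,-11.5,0,0,0.08],[-0.15,-0.144,0.051,-11.5,0,0,0.08],[-0.15,-0.144,0.051,-11.5,0,0,0.08]]

```text
time_s: 16.55
position: [0.4527, 0.1621, 0.1987]
tcp_rot: [[-0.0, -0.145, 0.989], [0.0, 0.989, 0.145], [-1.0, 0.001, -0.0]]
force: [-0.0, -0.1, -0.3]
opening: 0.917
```

```bash
python3 - <<'E'
from h import *
c2=capture("wrist"); np.save("w10.npy",c2,allow_pickle=True)
for n in ("soap_loose","soap_drying"): print(n,[(round(d["p"],2),d["at"]) for d in trace("wrist",n)])
a=np.radians(98.5);u=np.array([np.cos(a),np.sin(a)]);v=np.array([np.cos(a-np.pi/2),np.sin(a-np.pi/2)]);c0=np.array([.4532,.1625])
q=proj(c2,[[*(c0+i*.036*u+j*.027*v),.03] for i,j in((1,1),(1,-1),(-1,-1),(-1,1))])
im=c2["pixels"][:,:,::-1].copy(); im=cv2.resize(im,None,fx=1.4,fy=1.4,interpolation=cv2.INTER_CUBIC)
cv2.polylines(im,[(q*1.4).astype(np.int32)],True,(255,0,0),1); cv2.imwrite("pics/w10.png",im)
c=capture("side")["pixels"][180:360,180:360,::-1]; cv2.imwrite("pics/s10.png",cv2.resize(c,None,fx=3.3,fy=3.3,interpolation=cv2.INTER_CUBIC))
rel([0.4532,0.1625,0.01],8.5)
E
```

```text
soap_loose [(0.58, [278.2, 185.7])]
soap_drying [(0.63, [405.3, 243.8])]
pos [0.4522 0.1637 0.1985] yaw 8.6 shift [ 0.1885 -0.0014  0.0009] turn [ 0.1 -0.  -0. ]
```

View pics/w10.png

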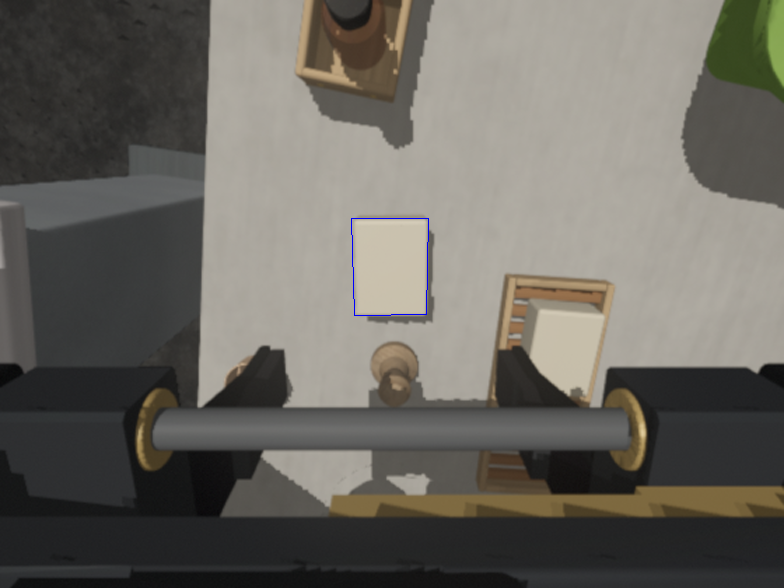

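View pics/s10.png

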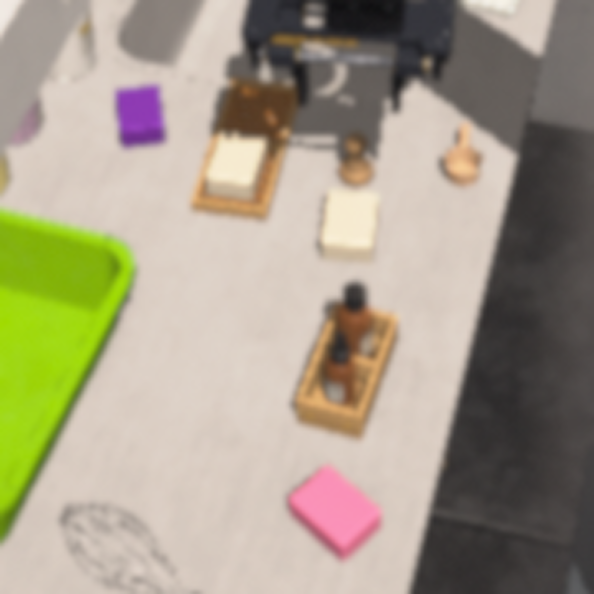

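The fit overlays the bar exactly (centre (391,267)), and both bottles stand in the caddy. Descending on the loose soap.

Call:
play_rows:
  rows:
    - [[0.04,-0.001,0.001,0,0,0,0.08],[0.08,-0.001,0.001,0,0,0,0.08],[0.12,-0.001,0.001,0,0,0,0.08],[0.15,-0.001,0.001,0,0,0,0.08],[0.17,-0.001,0.001,0,0,0,0.08],[0.185,-0.001,0.001,0,0,0,0.08],[0.1895,-0.001,0.001,0,0,0,0.08],[0.1895,-0.001,0.001,0,0,0,0.08],[0.1895,-0.001,0.001,0,0,0,0.0],[0.1895,-0.001,0.001,0,0,0,0.0],[0.1895,-0.001,0.001,0,0,0,0.0],[0.1895,-0.001,0.001,0,0,0,0.0]]

```text
time_s: 17.95
position: [0.4543, 0.1617, 0.0097]
tcp_rot: [[0.001, -0.148, 0.989], [0.0, 0.989, 0.148], [-1.0, -0.0, 0.001]]
force: [0.8, -0.4, -0.5]
opening: 0.641
```

Call:
play_rows:
  rows:
    - [[0,0,0,0,0,0,0.0],[0,0,0,0,0,0,0.0]]

```text
time_s: 18.15
position: [0.4541, 0.1617, 0.0096]
tcp_rot: [[0.001, -0.147, 0.989], [0.0, 0.989, 0.147], [-1.0, -0.0, 0.001]]
force: [-0.9, 0.6, 6.3]
opening: 0.613
```

```bash
python3 - <<'E'
from h import *
a=np.radians(94.2); u=np.array([np.cos(a),np.sin(a)]); f=np.array([.591,.073])-.047*u; print("free bay",f)
c2=capture("wrist"); cv2.imwrite("pics/w11.png",cv2.resize(c2["pixels"][:,:,::-1],None,fx=1.4,fy=1.4,interpolation=cv2.INTER_CUBIC))
rel([f[0],f[1],0.15],4.2); print(read_state()["opening"])
E
```

```text
free bay [0.5944422  0.02612622]
pos [0.4541 0.1617 0.0096] yaw 8.5 shift [-0.1403 -0.1548  0.1189] turn [ 4.3  0.  -0. ]
0.6142965704364958
```

View pics/w11.png

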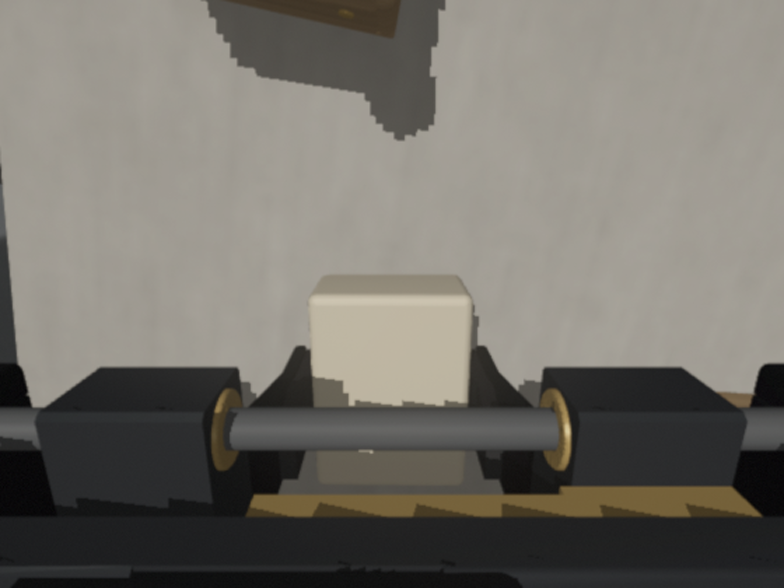

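Opening 53.4 mm matches the 54 mm bar. Lift and carry above the free bay.

Call:
play_rows:
  rows:
    - [[-0.03,0,0,0,0,0,0.0],[-0.07,0,0,0,0,0,0.0],[-0.11,-0.02,0.015,1,0,0,0.0],[-0.14,-0.05,0.038,2,0,0,0.0],[-0.14,-0.08,0.061,3,0,0,0.0],[-0.14,-0.11,0.084,4,0,0,0.0],[-0.14,-0.14,0.107,4.3,0,0,0.0],[-0.14,-0.155,0.119,4.3,0,0,0.0],[-0.14,-0.155,0.119,4.3,0,0,0.0],[-0.14,-0.155,0.119,4.3,0,0,0.0]]

```text
time_s: 19.2
position: [0.5932, 0.0261, 0.1482]
tcp_rot: [[-0.003, -0.072, 0.997], [0.001, 0.997, 0.072], [-1.0, 0.001, -0.003]]
force: [0.0, 0.3, -0.5]
opening: 0.614
```

```bash
python3 - <<'E'
from h import *
c2=capture("wrist")
a=np.radians(94.2);u=np.array([np.cos(a),np.sin(a)]);v=np.array([u[1],-u[0]]);c0=np.array([.591,.073])
im=cv2.resize(c2["pixels"][:,:,::-1],None,fx=1.4,fy=1.4,interpolation=cv2.INTER_CUBIC)
q=proj(c2,[[*(c0+i*.097*u+j*.041*v),.017] for i,j in((1,1),(1,-1),(-1,-1),(-1,1))])
cv2.polylines(im,[(q*1.4).astype(np.int32)],True,(255,0,0),1); cv2.imwrite("pics/w12.png",im)
rel([.5944,.0261,0.0205],4.2); s=read_state(); print(s["opening"],s["force"])
c=capture("side")["pixels"][180:300,200:360,::-1]; cv2.imwrite("pics/s12.png",cv2.resize(c,None,fx=5,fy=5,interpolation=cv2.INTER_CUBIC))
E
```

```text
pos [0.5927 0.0267 0.1483] yaw 4.2 shift [ 0.1278 -0.0008  0.0021] turn [-0.  -0.2 -0.1]
0.6160964025286827 [-0.21709449 -0.33254002 -0.61834095]
```

View pics/w12.png

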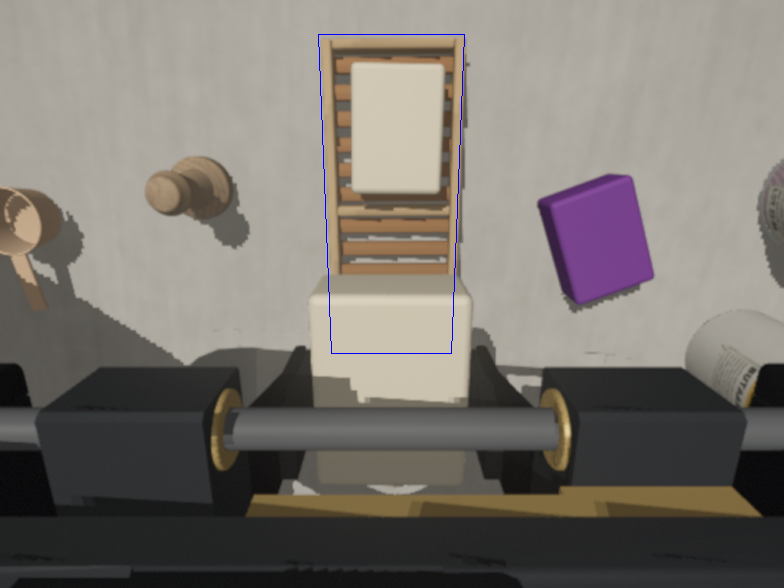

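View pics/s12.png

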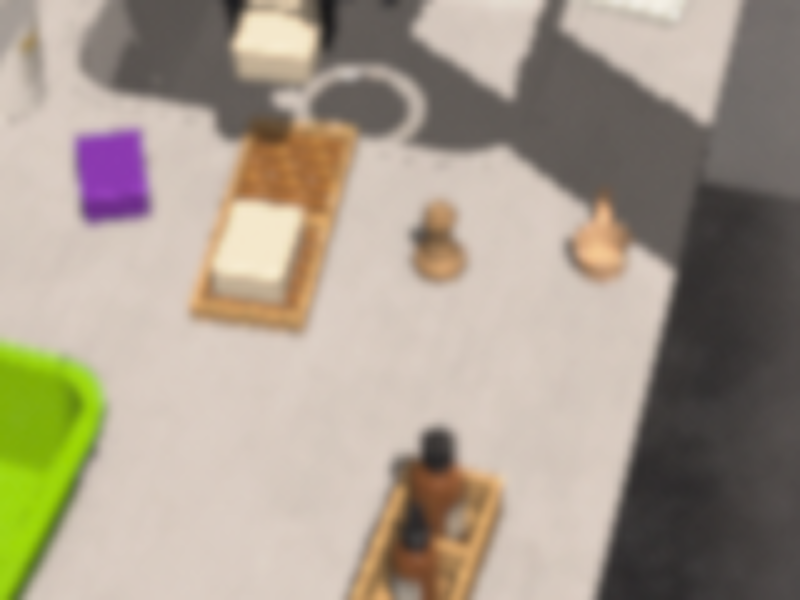

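The rack outline matches within about 3 px and the held bar is aligned with the rack. Lowering into the free bay.

Call:
play_rows:
  rows:
    - [[0.03,-0.001,0.002,0,0,0,0.0],[0.06,-0.001,0.002,0,0,0,0.0],[0.085,-0.001,0.002,0,0,0,0.0],[0.105,-0.001,0.002,0,0,0,0.0],[0.118,-0.001,0.002,0,0,0,0.0],[0.125,-0.001,0.002,0,0,0,0.0],[0.1275,-0.001,0.002,0,0,0,0.0],[0.1275,-0.001,0.002,0,0,0,0.0]]

```text
time_s: 20.1
position: [0.5968, 0.0253, 0.022]
tcp_rot: [[0.001, -0.073, 0.997], [-0.0, 0.997, 0.073], [-1.0, -0.0, 0.001]]
force: [0.1, -0.4, -1.6]
opening: 0.617
```

```bash
python3 - <<'E'
from h import *
c2=capture("wrist")
im=cv2.resize(c2["pixels"][:,:,::-1],None,fx=1.4,fy=1.4,interpolation=cv2.INTER_CUBIC); cv2.imwrite("pics/w13.png",im)
s=read_state(); print(s["opening"],s["force"],s["position"])
E
```

```text
0.6137828102661689 [-0.10678629  0.20198045 -1.26054049] [0.59706335 0.02517897 0.02228063]
```

View pics/w13.png

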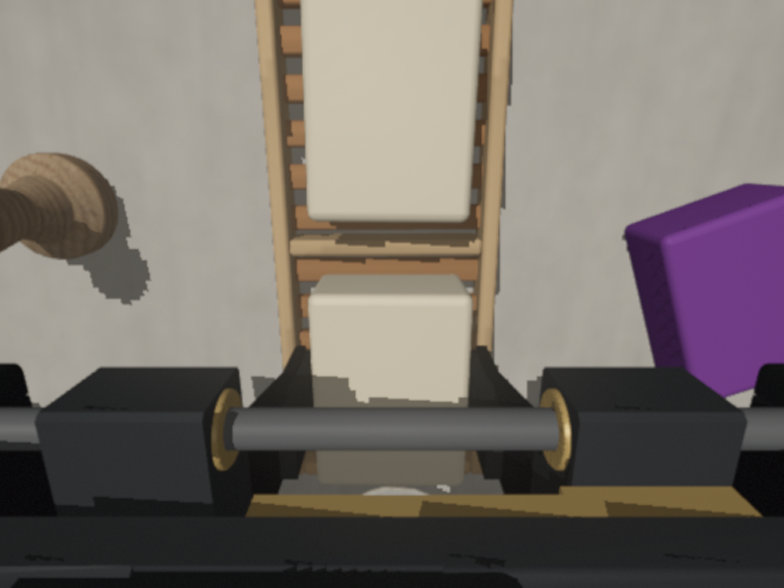

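The bar sits centred between the rails (311–470 within 297–483), clear of the divider and the other bar, about 2.5 mm above the slats. Lower 2 mm, release and rise.

Call:
play_rows:
  rows:
    - [[0.001,0,0,0,0,0,0.0],[0.002,0,0,0,0,0,0.0],[0.002,0,0,0,0,0,0.0],[0.002,0,0,0,0,0,0.064],[0.002,0,0,0,0,0,0.064],[0.002,0,0,0,0,0,0.064],[-0.02,0,0,0,0,0,0.064],[-0.06,0,0,0,0,0,0.064],[-0.1,0,0,0,0,0,0.064],[-0.14,0,0,0,0,0,0.064],[-0.17,0,0,0,0,0,0.064],[-0.17,0,0,0,0,0,0.064]]

```text
time_s: 21.35
position: [0.5999, 0.0248, 0.1968]
tcp_rot: [[0.011, -0.073, 0.997], [-0.002, 0.997, 0.073], [-1.0, -0.002, 0.011]]
force: [0.7, 0.6, -0.2]
opening: 0.734
```

```bash
python3 - <<'E'
from h import *
rel([.468,.02,0.22],0)
E
```

```text
pos [0.5999 0.0248 0.1968] yaw 4.2 shift [-0.0246  0.0048 -0.1316] turn [4.2 0.6 0.1]
```

Call:
play_rows:
  rows:
    - [[0,-0.008,-0.035,1,0,0,0.06],[0,-0.016,-0.07,2,0,0,0.06],[0,-0.023,-0.1,3,0,0,0.06],[0,-0.025,-0.13,4.2,0,0,0.06],[0,-0.025,-0.133,4.2,0,0,0.06],[0,-0.025,-0.133,4.2,0,0,0.06]]

```text
time_s: 21.95
position: [0.4652, -0.0095, 0.1912]
tcp_rot: [[-0.001, 0.001, 1.0], [0.0, 1.0, -0.001], [-1.0, 0.0, -0.001]]
force: [0.7, 0.2, 1.2]
opening: 0.69
```

```bash
python3 - <<'E'
from h import *
c2=capture("wrist"); np.save("w14.npy",c2,allow_pickle=True)
im=cv2.resize(c2["pixels"][:,:,::-1],None,fx=1.4,fy=1.4,interpolation=cv2.INTER_CUBIC); cv2.imwrite("pics/w14.png",im)
for d in trace("wrist","stamp"): print(d["p"],d["at"])
print(proj(c2,[[.468,.076,.06],[.468,.076,0]])*1.4); rel([.468,.076,.026],0)
E
```

```text
0.7 [280.5, 107.1]
[[394.01513981 143.9475966 ]
 [393.37332238 145.86077829]]
pos [ 0.4672 -0.0097  0.1915] yaw -0.0 shift [0.1655 0.0858 0.0005] turn [-0.   0.1  0. ]
```

View pics/w14.png

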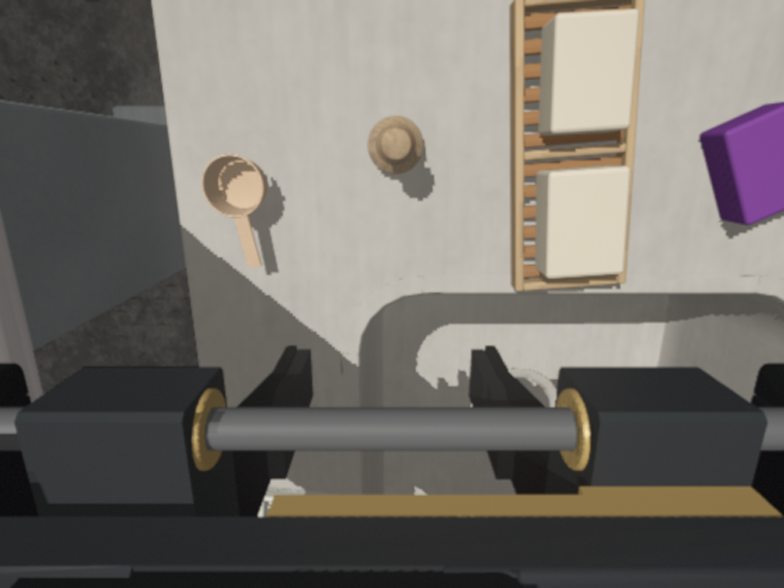

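Both bars lie flat, one per bay ((585,72) and (582,220)). The stamp is at (397,143) against the predicted (394,144), so I'll correct 1.5 mm in x. Moving over it and descending.

Call:
play_rows:
  rows:
    - [[0.0,0.04,0.002,0,0,0,0.06],[0.0,0.08,0.002,0,0,0,0.06],[0.02,0.086,0.002,0,0,0,0.06],[0.06,0.086,0.002,0,0,0,0.06],[0.1,0.086,0.002,0,0,0,0.06],[0.13,0.086,0.002,0,0,0,0.06],[0.15,0.086,0.002,0,0,0,0.06],[0.163,0.086,0.002,0,0,0,0.06],[0.163,0.086,0.002,0,0,0,0.06],[0.163,0.086,0.002,0,0,0,0.06]]

```text
time_s: 23.05
position: [0.4688, 0.0767, 0.0282]
tcp_rot: [[0.0, -0.0, 1.0], [-0.0, 1.0, 0.0], [-1.0, -0.0, 0.0]]
force: [-0.1, 0.0, 1.2]
opening: 0.691
```

Call:
play_rows:
  rows:
    - [[0,0,0,0,0,0,0.0],[0,0,0,0,0,0,0.0],[0,0,0,0,0,0,0.0],[0,0,0,0,0,0,0.0],[0,0,0,0,0,0,0.0],[0,0,0,0,0,0,0.0],[0,0,0,0,0,0,0.0]]

```text
time_s: 23.75
position: [0.4679, 0.0764, 0.0288]
tcp_rot: [[0.0, 0.0, 1.0], [-0.0, 1.0, -0.0], [-1.0, -0.0, 0.0]]
force: [0.5, 0.2, 3.9]
opening: 0.251
```

```bash
python3 - <<'E'
from h import *
c2=capture("wrist")
im=cv2.resize(c2["pixels"][:,:,::-1],None,fx=1.4,fy=1.4,interpolation=cv2.INTER_CUBIC); cv2.imwrite("pics/w15.png",im)
rel([.391,-.263,.15],0)
E
```

```text
pos [0.4679 0.0764 0.0288] yaw -0.0 shift [-0.1212 -0.3395 -0.0767] turn [-0.  0.  0.]
```

View pics/w15.png

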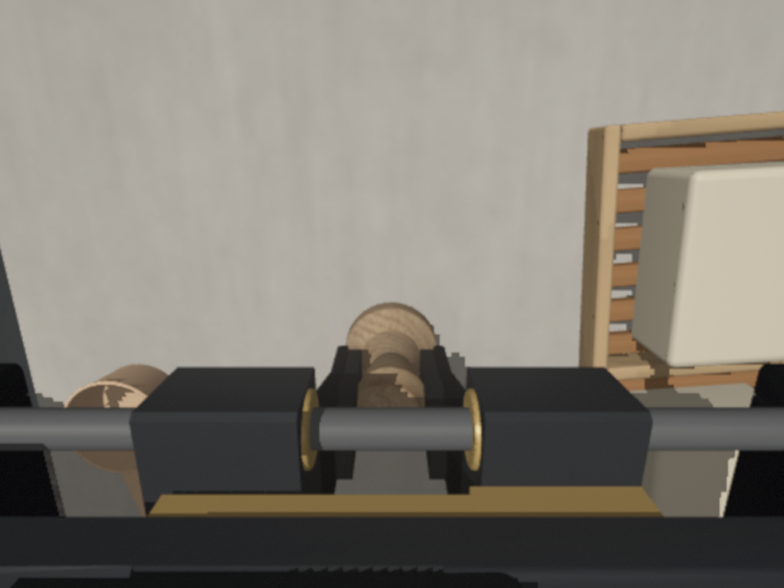

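Gripped on the handle (opening about 22 mm, upright in view at (390,360)). Carry to the dish.

Call:
play_rows:
  rows:
    - [[-0.03,0,0,0,0,0,0.0],[-0.07,-0.01,-0.002,0,0,0,0.0],[-0.1,-0.04,-0.008,0,0,0,0.0],[-0.12,-0.08,-0.018,0,0,0,0.0],[-0.12,-0.125,-0.028,0,0,0,0.0],[-0.12,-0.17,-0.038,0,0,0,0.0],[-0.12,-0.215,-0.048,0,0,0,0.0],[-0.12,-0.26,-0.058,0,0,0,0.0],[-0.12,-0.3,-0.068,0,0,0,0.0],[-0.12,-0.33,-0.077,0,0,0,0.0],[-0.12,-0.34,-0.077,0,0,0,0.0],[-0.12,-0.34,-0.077,0,0,0,0.0]]

```text
time_s: 25.0
position: [0.3906, -0.2647, 0.1483]
tcp_rot: [[0.0, 0.003, 1.0], [-0.0, 1.0, -0.003], [-1.0, -0.0, 0.0]]
force: [0.4, 0.8, -0.1]
opening: 0.251
```

```bash
python3 - <<'E'
from h import *
c2=capture("wrist")
a=np.radians(83.5);u=np.array([np.cos(a),np.sin(a)]);v=np.array([u[1],-u[0]]);c0=np.array([.391,-.263])
im=cv2.resize(c2["pixels"][:,:,::-1],None,fx=1.4,fy=1.4,interpolation=cv2.INTER_CUBIC)
q=proj(c2,[[*(c0+i*.045*u+j*.045*v),.014] for i,j in((1,1),(1,-1),(-1,-1),(-1,1))])
cv2.polylines(im,[(q*1.4).astype(np.int32)],True,(255,0,0),1); cv2.imwrite("pics/w16.png",im)
rel([.391,-.263,0.0345],0); s=read_state(); print(s["opening"],s["force"])
c=capture("scene"); d=c["pixels"][200:320,260:440,::-1]; cv2.imwrite("pics/s16.png",cv2.resize(d,None,fx=4.4,fy=4.4,interpolation=cv2.INTER_CUBIC))
E
```

```text
pos [ 0.3904 -0.263   0.1483] yaw -0.1 shift [ 1.137e-01 -1.000e-04  7.000e-04] turn [-0.1 -0.  -0.1]
0.2517868428579762 [ 0.09215243  0.17823314 -0.86100869]
```

View pics/w16.png

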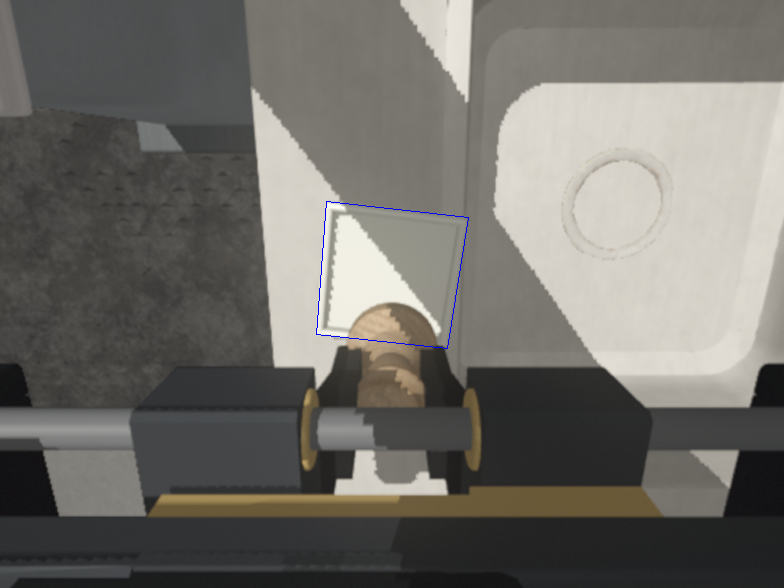

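View pics/s16.png

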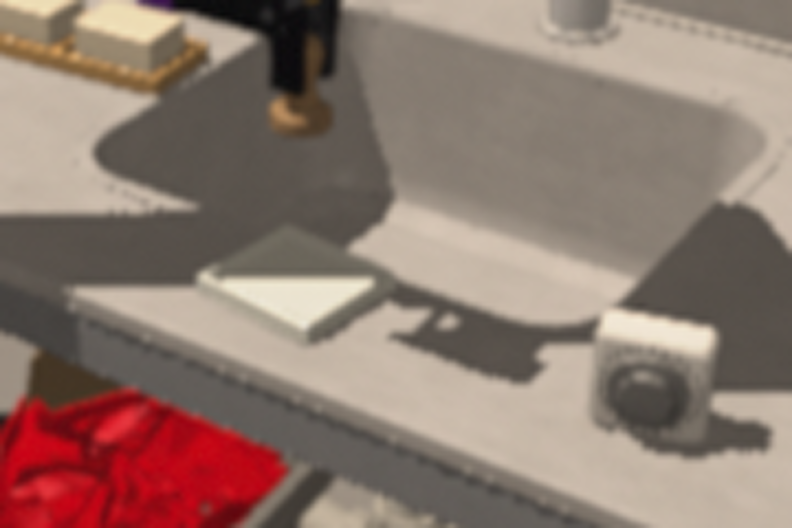

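The dish outline matches and the stamp hangs upright. Lower, release and rise.

Call:
play_rows:
  rows:
    - [[0.03,0,0.001,0,0,0,0.0],[0.06,0,0.001,0,0,0,0.0],[0.085,0,0.001,0,0,0,0.0],[0.1,0,0.001,0,0,0,0.0],[0.11,0,0.001,0,0,0,0.0],[0.1135,0,0.001,0,0,0,0.0],[0.1135,0,0.001,0,0,0,0.0],[0.1135,0,0.001,0,0,0,0.0]]

```text
time_s: 25.9
position: [0.3921, -0.2635, 0.0357]
tcp_rot: [[0.001, -0.0, 1.0], [-0.001, 1.0, 0.0], [-1.0, -0.001, 0.001]]
force: [0.1, 0.3, -0.1]
opening: 0.252
```

Call:
play_rows:
  rows:
    - [[0.0005,0,0,0,0,0,0.0],[0.0005,0,0,0,0,0,0.05],[0.0005,0,0,0,0,0,0.05],[0.0005,0,0,0,0,0,0.05],[0.0005,0,0,0,0,0,0.05],[-0.02,0,0,0,0,0,0.05],[-0.06,0,0,0,0,0,0.05],[-0.1,0,0,0,0,0,0.05],[-0.14,-0.02,0,0,0,0,0.05],[-0.17,-0.05,0,0,0,0,0.05],[-0.17,-0.08,0.01,0,0,0,0.05],[-0.17,-0.08,0.01,0,0,0,0.05]]

```text
time_s: 27.1
position: [0.4035, -0.3487, 0.207]
tcp_rot: [[0.005, 0.003, 1.0], [-0.007, 1.0, -0.002], [-1.0, -0.007, 0.005]]
force: [0.2, -0.3, 0.9]
opening: 0.576
```

```bash
python3 - <<'E'
from h import *
c2=capture("wrist")
im=cv2.resize(c2["pixels"][:,:,::-1],None,fx=1.4,fy=1.4,interpolation=cv2.INTER_CUBIC); cv2.imwrite("pics/w17.png",im)
c=capture("scene"); d=c["pixels"][170:310,180:440,::-1]; cv2.imwrite("pics/s17.png",cv2.resize(d,None,fx=3,fy=3,interpolation=cv2.INTER_CUBIC))
c=capture("side"); d=c["pixels"][110:350,180:360,::-1]; cv2.imwrite("pics/d17.png",cv2.resize(d,None,fx=2.5,fy=2.5,interpolation=cv2.INTER_CUBIC))
E
```

```text
(no output)
```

View pics/w17.png

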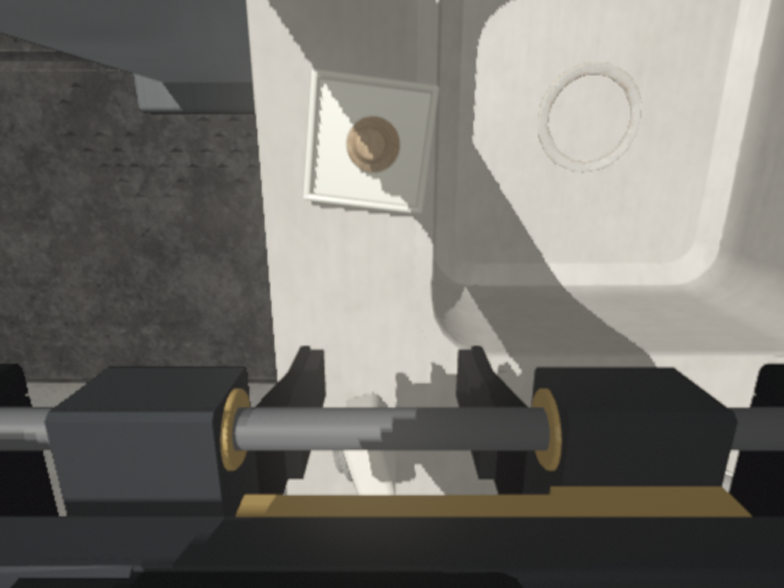

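View pics/s17.png

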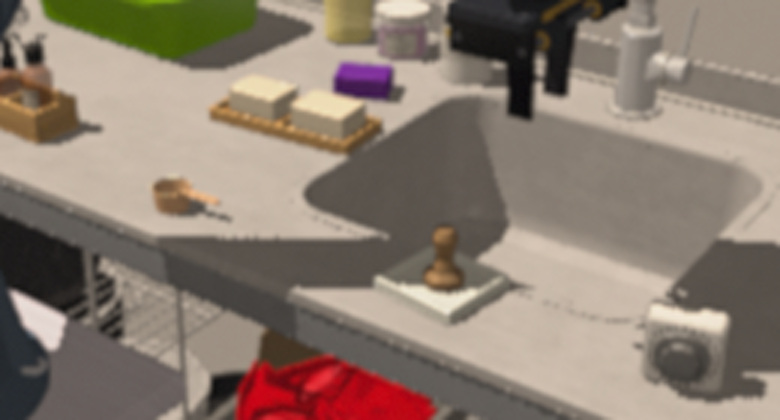

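View pics/d17.png

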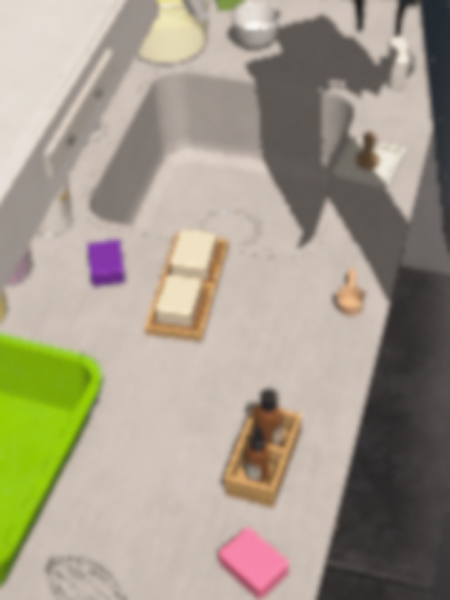

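All three views show the stamp upright in mid-dish (wrist (373,143)), the bottles upright in the caddy, the two bars flat in the rack, and the scoop and timer in place. The gripper is clear of everything, so I'm handing in.

```bash
python3 -c "
from rig import *
print(hand_in(), read_state()['time_s'])"
```

```text
the job is handed in; nothing more can be done
the job is handed in; nothing more can be done
```

The job is done and handed in after about 27 s of robot time, in the order you asked.

- **Bottles:** the dropper bottle stands in the +y bay of the caddy and the capped bottle in the other bay, both upright.
- **Soap:** the loose bar lies flat in the free bay of the rack, lengthwise. The bar already drying showed no visible shift.
- **Stamp:** it stands upright near the middle of the dish.
- **Left alone:** the timer, the scoop, and the pink and purple look-alikes were not touched.

The final wrist, scene and side pictures confirmed all of this with the gripper clear. Forces stayed under about 7 N in every reading I took.

None of the final checks failed, but three measurements were slightly off along the way:
- Measured outlines came out about 1–3% smaller than the sizes given.
- Positions of the dropper and stamp from different views differed by 2–4 mm, within the clearances.
- The networks missed the stamp in the side view and mistook the timer for the loose soap in the scene view, so I chose those two from the pictures.

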